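Glue a cap onto a turned cup in the hinged jig

TASK

Set the loose wooden cap, plug down, on the cup in the open gluing jig so that it sits seated and level, and let it go; then swing the jig's upper half shut over it and push the steel pin with the collar through the aligned holes of both halves. Finish holding: the program ends with the gripper still on the pin, pressing it down so that its collar keeps the two halves pressed fully shut on the cap. Leave everything else on the table where it is.

Things in the scene. Friction and masses are not known exactly. Their poses are not given: they have to be found in the camera images.
- jig: Fixed plywood gluing jig, a clamshell, at a different place and yaw each time. Lower half: a plate 130 (x) x 270 (y) x 18 mm; a round wooden cup stands on its middle, a drilled dark block (50 x 50 mm, top 77 mm above the table) at its -y end; the hinge runs along x at the +y end. Origin: on the table under the cup's centre; z up.
- cup_rim (a point): Centre of the cup's mouth, at rim height (58 mm above the table). The cup is fixed in the lower half: outside diameter 54 mm, mouth 47 mm, 40 mm tall. Axes as the jig.
- hinge (a point): Middle of the hinge line, 115 mm towards the jig's +y from the cup's axis, 84 mm above the table. Axes as the jig; the hinge line is x.
- block_hole (a point): Centre of the mouth of the hole in the lower half's block, 77 mm above the table, 85 mm towards the jig's -y from the cup's axis. Hole 13 mm wide, 45 mm deep, vertical.
- press_lid (a joint): Angle of the upper half (rad): 0 = shut, grows as it opens upward, stop at 2.1. It starts open, leaning back past vertical (1.7 to 1.95), and stays where left (hinge friction 0.14 Nm). Pushed forward past vertical (below about 1.1) it falls shut by itself in about 2 s (damped). With the cap on the cup its sprung pad keeps it ajar at about 0.04 (pin end 8 mm high); 4 to 5 N down at its hole shuts it.
- lid_edge (a point): Middle of the free edge of the upper half, 235 mm from the hinge line. The upper half is a plywood plate 110 mm wide along the hinge, 12 mm thick, mass 0.3 kg. Its own z is the plate's outer face normal (up when shut); its y points from the free edge to the hinge.
- lid_hole (a point): Centre of the mouth of the hole through the upper half, on its outer face, 200 mm from the hinge line. Hole 13 mm wide, with a small countersink. When shut, this face is 90 mm above the table and the hole lies exactly over the block's hole; the plate's underside is then 1 mm above the block.
- pad: Rubber pressure pad, a disc 44 mm across and 7 mm thick on a spring (1500 N/m, up to 8 mm of give) under the upper half, 115 mm from the hinge line, so that it comes down on the middle of the cap. Shut on the cap it is pushed in 6 mm (about 9 N). Origin: centre of its pressing face.
- cap: Loose turned wooden cap: a flat disc 60 mm across and 10 mm thick, with a plug 40 mm across and 6 mm tall under it that drops into the cup's mouth. Lies plug down on the table. Origin: centre of the plug's underside; z up; the disc spans 6 to 16 mm above it. About 40 g. Seated, the disc lies on the rim and the origin is 6 mm below the rim.
- pin: Loose steel pin WITH a flat collar (28 mm across, 5 mm thick), standing upright in one of the two holes of the wooden stand. From its lower tip (origin, z up): tapered over the first 9 mm to a 10 mm shaft, collar from 40 to 45 mm, round grip 16 mm across from 45 to 80 mm. About 70 g. In the stand its collar rests on the stand's top, with its tip 15 mm above the table.
- stand: Fixed wooden stand, 140 (x) x 60 (y) x 55 mm, with two 13 mm holes 80 mm apart along its x. One holds the pin, the other the peg. Origin: centre of its underside.
- tape_roll: Roll of paper tape lying flat, a ring 72 mm across with a 52 mm hole, 20 mm tall. Bystander.
- glue_bottle: White bottle, 52 mm across, 130 mm tall. Bystander.
- bead_jar: Orange jar, 70 mm across, 120 mm tall. Bystander.
- tape_measure: Black and red tape measure, 65 x 75 x 38 mm. Bystander.
- brush: Paint brush lying flat, 150 mm long. Bystander.
- gnome: Small red gnome figure, 52 mm across, 116 mm tall. Bystander.
- hen: White ceramic hen, 96 mm across, 160 mm tall. Bystander.
- peg: Steel peg WITHOUT a collar, the pin's neighbour in the wooden stand: same 10 mm shaft and 16 mm round grip. Origin at its lower tip, z up. Bystander; not the one to use.
There are look-alikes about, which are no part of the job. Several things have the shape of the cap; the one meant has the colours described above.

How it is judged:
On the way, in this order (a step that is already met when the one before it is completed fails the run):
1. the cap sits seated and level on the cup and is let go, the upper half still open (z of cap in the frame of cup_rim between -0.0085 and -0.0035 m and horizontal distance between cap and cup_rim below 0.005 m and angle between cap's own z axis and vertical below 0.06 rad and contact force between the fingers and cap below 0.1 N and value of joint press_lid above 1 rad), for 0.2 s.
2. the upper half is swung down over the seated cap (z of cap in the frame of cup_rim between -0.0085 and -0.0035 m and horizontal distance between cap and cup_rim below 0.005 m and angle between cap's own z axis and vertical below 0.06 rad and value of joint press_lid below 0.08 rad), for 0.2 s.
3. the pin is through the upper half and in the block's hole (horizontal distance between pin and block_hole below 0.004 m and angle between pin's own z axis and vertical below 0.1 rad and z of pin in the frame of block_hole below -0.01 m), for 0.1 s.
At the end, for the whole second after the job is handed in: For 1 s: cap 3.5-8.5 mm below rim, within 5 mm of axis, tilt < 0.06; pin within 4 mm of block hole axis, tilt < 0.1, tip 22+ mm below block top; upper half < 0.015 rad; pad on cap > 4 N, collar on upper half > 1.5 N, fingers on pin > 1 N (z of cap in the frame of cup_rim between -0.0085 and -0.0035 m and horizontal distance between cap and cup_rim below 0.005 m and angle between cap's own z axis and vertical below 0.06 rad and horizontal distance between pin and block_hole below 0.004 m and angle between pin's own z axis and vertical below 0.1 rad and z of pin in the frame of block_hole below -0.022 m and value of joint press_lid below 0.015 rad and contact force between pad and cap above 4 N and contact force between pin and press_lid above 1.5 N and contact force between the fingers and pin above 1 N); the arm keeps its last pose, push and grip.
It fails at once if a bystander is moved by more than 30 mm (distance of any of tape_roll, glue_bottle, bead_jar, tape_measure, brush, gnome, hen, peg from where it was at the start of the episode above 0.03 m).
It also fails if it takes over 72 s, if anything falls off the work surface, if the arm or the gripper's body presses on something with over 40 N, if the wrist force passes 120 N, or if a joint passes its speed limit or range.

ROBOT

A 6-joint arm with a two-finger parallel gripper is mounted at the origin on the work surface. World frame = base frame: x ahead of the robot, y to its left, z up, the work surface at z = 0. Lengths are in m, angles in rad, forces in N, time in s.
With the tool pointing down it reaches from about 0.325 to 0.875 m from the base axis. Payload 4.4 kg.
Tool frame: the origin (TCP) lies at the very end of the fingers, on their centre line; the grasp point (between the pads) lies 19 mm behind it (robot.grasp_offset is the distance from the TCP to the grasp point, in m); x points along the fingers, z is the direction in which the jaws open and shut, and the axes are right-handed (so a half turn about x gives the same grasp; the last joint's range is limited). The gripper opens to 85 mm and grips with 20 to 120 N. Pads are 22 mm wide; open, the fingers measure 114 mm over their backs; the gripper's body (76 mm by 85 mm) begins 54 mm behind the grasp point. The pads swing forward as they close: fully open they stand 13 mm farther back than shut.
Start: joints at [1.002, 0.207, 1.542, -0, 1.393, -0.15], TCP at [0.233, 0.526, 0.231] pointing down, gripper open.
Joint ranges: [-2.73, 2.73], [-0.86, 2.22], [0.23, 2.46], [-1.11, 4.25], [0.08, 2.63], [-2.82, 2.82]. Speed limits (rad/s): [2.79, 2.79, 3.14, 3.14, 3.14, 3.14].

INTERFACE

Orientations are given as a unit quaternion [x, y, z, w].
In Python, from bench import status, imaging, workorder, nets, robot gives the robot as it stands.
- The arm moves only by the tool arm_command, never from a script. Its argument "targets" is a list of rows, each a list of 5 numbers: the closure, from 0 (fully open) to 1 (shut), then the shift along the tool's x, y, z in m, then the turn about the tool's x in degrees. A call has exactly 5 rows; each row is the pose to reach, as a shift and turn from the pose commanded when the call began, along the tool's axes at that moment; what a row does not reach only later rows make up. A row lasts 1/12 s, in which the tool goes at most 41.7 mm and 7.16 degrees, less where a joint would pass 70% of its speed; a pose out of reach is approached as far as the arm can. A call with a gripper value outside its range is refused whole. The fingers move at their own pace and stop on an object; "squeeze" is the grip in N (left out, the last holds). Time passes only in rows, so rows that repeat a pose let the fingers close, or fill a call up. It gives the time, the measured TCP pose, the force and the opening at its end, in the units of the state.
- status.get_state(): the state, without advancing time (a new reading comes with each control period).
- imaging.camera(name): name is "side" or "top"; returns a dict with "color" (384x512x3 uint8, red, green, blue), "mtx" (3x3 intrinsics, pixels), "k1" (the pictures are not rectified: a ray, as slopes to the right and down, at radius r is drawn at 1 + k1 r^2 times it, then the intrinsics apply), "view" (4x4, takes a point from world to camera coordinates). Camera axes: x right, y up, looking along -z (the intrinsics and any distortion apply to the point x, -y, -z); pixel columns grow to the right and rows downward; lengths in m; the calibration is good to about 2 mm. A picture is of the moment at which its call begins. There is no depth.
- workorder.sign_off(): hands the job in, once; it reports no verdict.
Trained networks look in a picture, given as the dict that the camera call returned (one of the last four; its "shot" number tells which), for a name from the list of things; names that differ only in an ending like _2 or _b are one class to them, and where a whole thing is asked for, a point or a joint stands for the part that bears it (a point fixed in the world has none). Each returns a list of dicts, best first, with "conf" (0 to 1); they miss things now and then, are a little off and sometimes report something else, mostly with a low value. They report only what shows in the picture. A call takes as long as a camera call. They do not tell look-alikes from the thing itself.
- nets.recognise(label, picture): "position" ([column, row] in pixels, amid what is visible of it).
- nets.masks_of(label, picture): "pixels" (384x512 bool, what is visible of it) and "position" ([column, row] in pixels, amid what is visible of it).
The state is a dict: "time": time; "q": joint angles; "dq": joint speeds; "joint_efforts": joint torques, N m; "ee_pos": TCP position; "tcp_rot": TCP orientation; "ft_force": force on the tool from outside, world axes, zero at the start; "ft_torque": the same for the moment, N m; "grip_width": opening from 0.0 (shut) to 1.0 (fully open).
Only numpy, scipy, OpenCV 4.12 (cv2) and the standard library are available. Lean on these libraries where they do the work, as an engineer would, in place of code of your own. Each camera call takes 0.05 s, during which the arm holds its last target.

## Working session

There is one attempt and no reset: what is moved stays moved. The work goes in short steps, Python scripts to look and compute and a tool call to move; the robot and the scene stay as the last step left them, time stands still between calls to the robot, and variables do not carry over. Pictures are saved under pics/ and viewed, and the job is handed in when it is done.

Besides the shell and the picture viewer there is one more tool, called after "Request:" as name([rows], argument=value, ...), one row to a line, values as JSON. arm_command: Moves the arm, as the interface text tells. Its arguments: {"type":"object","properties":{"targets":{"type":"array","items":{"type":"array","items":{"type":"number"}}},"squeeze":{"type":"number"}},"required":["targets"]}

```bash
ls; mkdir -p pics; cat > h.py <<'E'
import numpy as np, cv2
from bench import status, imaging, workorder, nets, robot
E
python3 - <<'E'
from h import *
for n in ("side","top"):
    p=imaging.camera(n); cv2.imwrite(f"pics/{n}0.png",cv2.cvtColor(p["color"],cv2.COLOR_RGB2BGR))
    print(n,p["mtx"].tolist() if hasattr(p["mtx"],'tolist') else p["mtx"],p["k1"],np.round(p["view"],4).tolist(),p["shot"])
s=status.get_state(); print({k:np.round(v,4).tolist() for k,v in s.items()}); print(robot.grasp_offset, dir(robot))
E
```

```text
pics
side [[350.12454531202536, 0.0, 252.35792742579324], [0.0, 350.12454531202536, 190.79962480129765], [0.0, 0.0, 1.0]] -0.019304791989052647 [[-0.9911, -0.1331, 0.0006, 0.5373], [0.0802, -0.5938, 0.8006, -0.1173], [-0.1062, 0.7935, 0.5992, -1.0163], [0.0, 0.0, 0.0, 1.0]] 1
top [[431.7347431437114, 0.0, 251.48301049375428], [0.0, 431.7347431437114, 188.32756334527576], [0.0, 0.0, 1.0]] -0.11549231483464643 [[-0.0222, -0.9997, -0.0119, -0.0168], [0.9971, -0.023, 0.0727, -0.5651], [-0.073, -0.0103, 0.9973, -1.2219], [0.0, 0.0, 0.0, 1.0]] 2
{'time': 0.1, 'q': [1.0025, 0.2074, 1.5428, -0.0, 1.3935, -0.1506], 'dq': [0.0013, -0.0014, -0.002, 0.0006, 0.0011, -0.0011], 'joint_efforts': [-0.0007, -38.4093, -29.255, -0.0002, 0.0049, 0.0], 'ee_pos': [0.233, 0.5249, 0.2302], 'tcp_rot': [-0.3858, 0.5935, 0.3851, 0.5921], 'ft_force': [-0.0963, -0.0822, 0.3922], 'ft_torque': [0.0173, -0.0101, -0.0124], 'grip_width': 0.9988}
0.0187 ['PlanningError', '__class__', '__delattr__', '__dict__', '__dir__', '__doc__', '__eq__', '__format__', '__ge__', '__getattribute__', '__getstate__', '__gt__', '__hash__', '__init__', '__init_subclass__', '__le__', '__lt__', '__module__', '__ne__', '__new__', '__reduce__', '__reduce_ex__', '__repr__', '__setattr__', '__sizeof__', '__str__', '__subclasshook__', '__weakref__', 'grasp_offset']
```

View pics/side0.png

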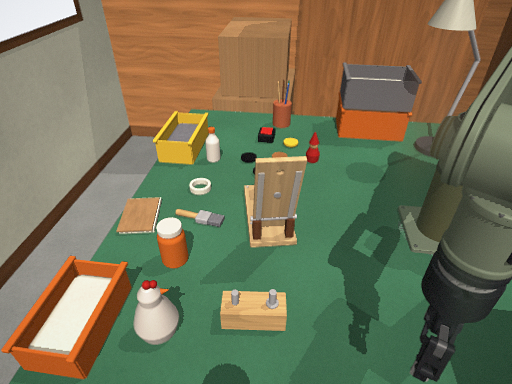

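View pics/top0.png

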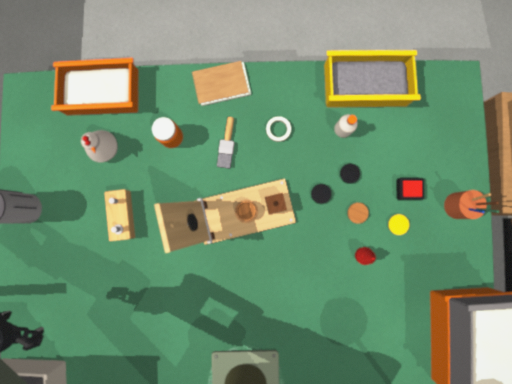

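```bash
cat >> h.py <<'E'
def proj(p,P):
    P=np.atleast_2d(np.asarray(P,float)); V=np.array(p["view"]); c=P@V[:3,:3].T+V[:3,3]
    s=np.c_[c[:,0]/-c[:,2],-c[:,1]/-c[:,2]]; r2=(s**2).sum(1,keepdims=True); s=s*(1+p["k1"]*r2)
    K=np.array(p["mtx"]); return np.c_[s[:,0]*K[0,0]+K[0,2],s[:,1]*K[1,1]+K[1,2]]
def ray(p,uv):
    K=np.array(p["mtx"]); d=np.array([(uv[0]-K[0,2])/K[0,0],(uv[1]-K[1,2])/K[1,1]]); s=d.copy()
    for _ in range(20): s=d/(1+p["k1"]*(s@s))
    V=np.array(p["view"]); R=V[:3,:3]; o=-R.T@V[:3,3]; return o, R.T@np.array([s[0],-s[1],-1.])
def onz(p,uv,z):
    o,d=ray(p,uv); return o+d*(z-o[2])/d[2]
def tri(p1,uv1,p2,uv2):
    o1,d1=ray(p1,uv1);o2,d2=ray(p2,uv2); A=np.c_[d1,-d2]; t=np.linalg.lstsq(A,o2-o1,rcond=None)[0]
    a,b=o1+d1*t[0],o2+d2*t[1]; return (a+b)/2,np.linalg.norm(a-b)
def crop(p,c,hw,f,name,marks=()):
    im=cv2.cvtColor(p["color"],cv2.COLOR_RGB2BGR).copy()
    x,y=int(c[0]),int(c[1]); x0,y0=max(0,x-hw[0]),max(0,y-hw[1]); im=im[y0:y+hw[1],x0:x+hw[0]]
    im=cv2.resize(im,None,fx=f,fy=f,interpolation=cv2.INTER_CUBIC)
    for m in marks: cv2.circle(im,(int((m[0]+.5-x0)*f),int((m[1]+.5-y0)*f)),2,(255,0,255),-1)
    cv2.imwrite("pics/"+name,im)
E
python3 - <<'E'
from h import *
t=imaging.camera("top"); s=imaging.camera("side")
for l in ["cap","pin","peg","stand","cup_rim","hinge","block_hole","lid_edge","lid_hole","pad"]:
    for n,p in (("top",t),("side",s)):
        print(l,n,[(np.round(d["position"],1).tolist(),round(d["conf"],2)) for d in nets.recognise(l,p)][:6])
crop(t,(350,200),(75,55),5,"cand_top.png"); crop(s,(275,155),(50,40),7,"cand_side.png")
crop(t,(225,212),(75,55),5,"jig_top.png"); crop(s,(270,200),(60,60),6,"jig_side.png")
E
```

```text
cap top [([347.6, 172.8], 0.89), ([321.5, 196.0], 0.86), ([398.5, 225.0], 0.71), ([359.7, 215.6], 0.61)]
cap side [([173.0, 240.8], 0.61), ([252.3, 156.4], 0.6), ([279.9, 152.8], 0.56), ([287.1, 142.0], 0.39)]
pin top []
pin side [([280.7, 152.6], 0.58), ([269.3, 299.1], 0.54)]
peg top []
peg side [([236.3, 297.2], 0.65)]
stand top [([121.1, 212.4], 0.77), ([102.0, 146.6], 0.55)]
stand side [([250.5, 313.3], 0.64)]
cup_rim top [([227.1, 215.4], 0.74), ([182.9, 223.4], 0.25)]
cup_rim side [([271.6, 201.5], 0.55)]
hinge top [([224.0, 215.4], 0.59), ([178.7, 224.4], 0.48)]
hinge side [([276.0, 198.0], 0.85)]
block_hole top [([224.7, 212.2], 0.84)]
block_hole side [([275.2, 200.4], 0.83), ([253.6, 312.6], 0.51)]
lid_edge top [([177.8, 226.6], 0.94)]
lid_edge side [([276.3, 187.2], 0.64)]
lid_hole top [([178.8, 224.0], 0.63), ([281.9, 136.6], 0.46)]
lid_hole side [([277.5, 181.6], 0.79), ([200.2, 190.6], 0.42), ([273.2, 201.6], 0.35)]
pad top [([192.9, 218.9], 0.48)]
pad side []
```

View pics/cand_top.png

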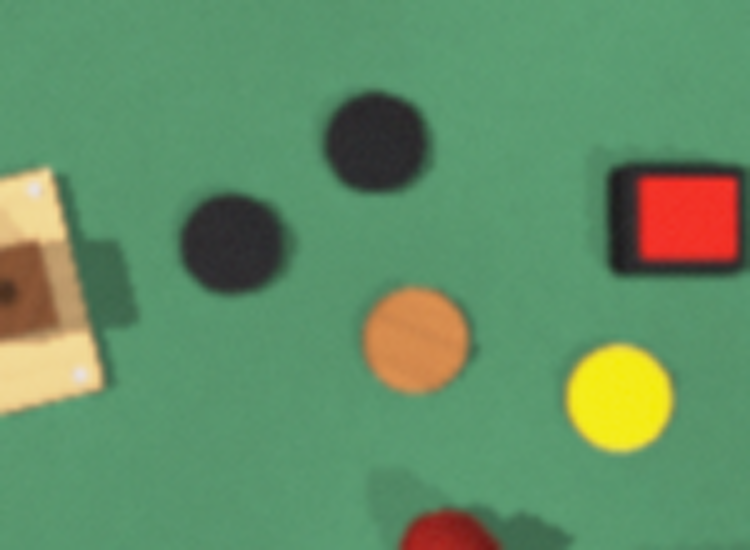

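View pics/cand_side.png

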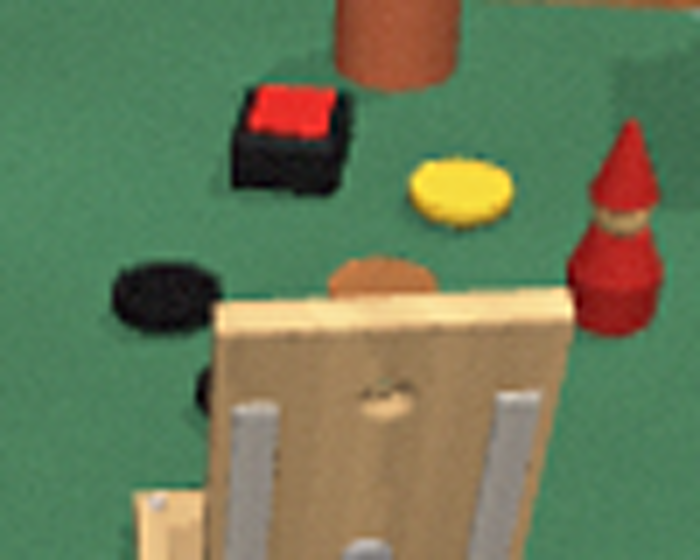

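View pics/jig_top.png

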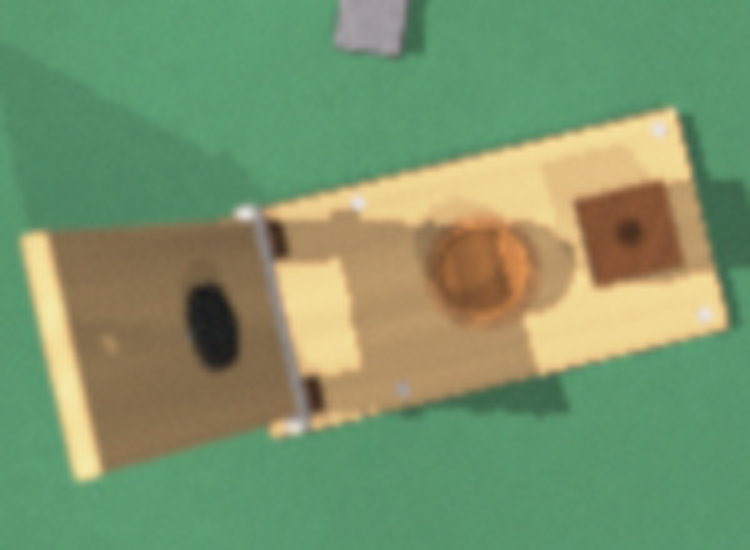

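View pics/jig_side.png

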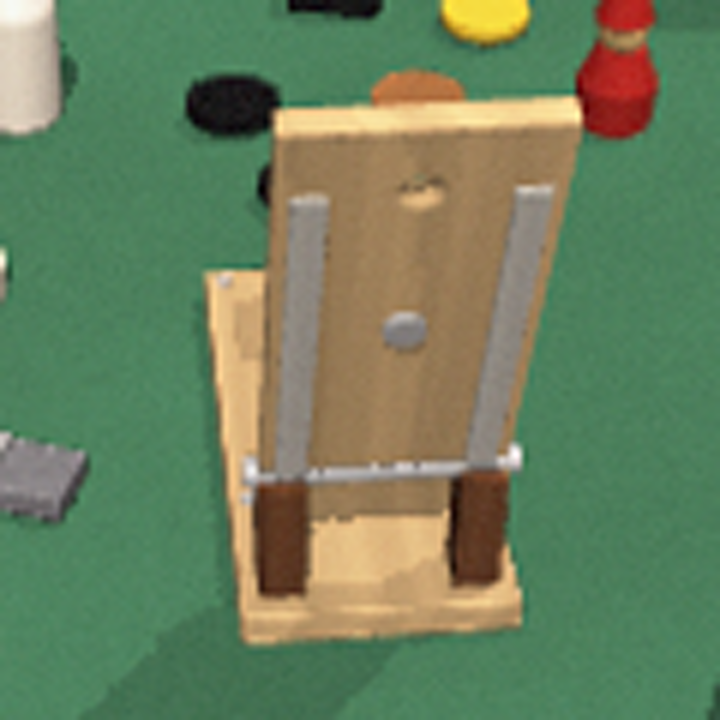

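```bash
python3 - <<'E'
from h import *
from scipy.spatial.transform import Rotation as R
st=status.get_state(); print(np.round(R.from_quat(st["tcp_rot"]).as_matrix(),3))
t=imaging.camera("top"); s=imaging.camera("side")
hsv=cv2.cvtColor(t["color"],cv2.COLOR_RGB2HSV)
def seg(c,r,f):
    yy,xx=np.mgrid[:384,:512]; m=((xx-c[0])**2+(yy-c[1])**2<r*r)&f(hsv); return np.array([xx[m].mean(),yy[m].mean()]),m.sum()
print(hsv[213,358],hsv[203,276])
c,n=seg((358,213),14,lambda h:(h[...,0]<30)); print("cap",c,n,onz(t,c,.0155))
c,n=seg((275.7,203.2),4,lambda h:(h[...,2]<75)); print("hole",c,n,onz(t,c,.077))
for uv in [(295.2,222.1),(283.9,178.2)]: print("corner",onz(t,uv,.018))
crop(t,(120,215),(30,40),8,"stand_top.png"); crop(s,(253,305),(50,35),8,"stand_side.png")
E
```

```text
[[ 0.    -0.914  0.406]
 [ 0.     0.406  0.914]
 [-1.    -0.     0.   ]]
[ 13 163 213] [ 11 132  79]
cap [357.775      212.50833333] 360 [ 0.48776296 -0.33514315  0.0155    ]
hole [nan nan] 0 [nan nan nan]
corner [ 0.4647083  -0.15279489  0.018     ]
corner [ 0.59188335 -0.1237972   0.018     ]<stdin>:7: RuntimeWarning: Mean of empty slice.
  ret = ret.dtype.type(ret / rcount)
```

View pics/stand_top.png

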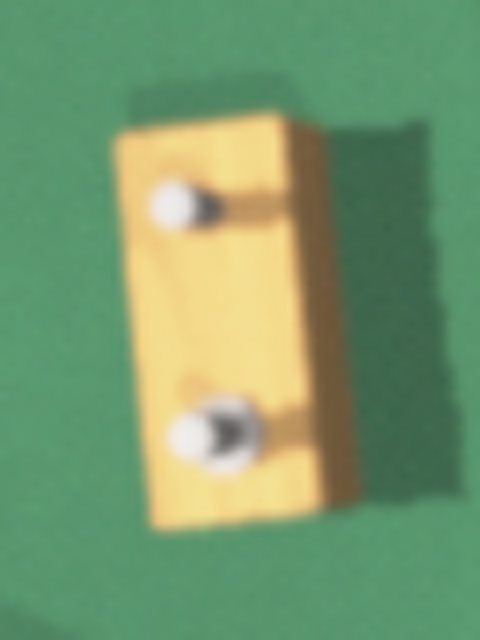

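View pics/stand_side.png

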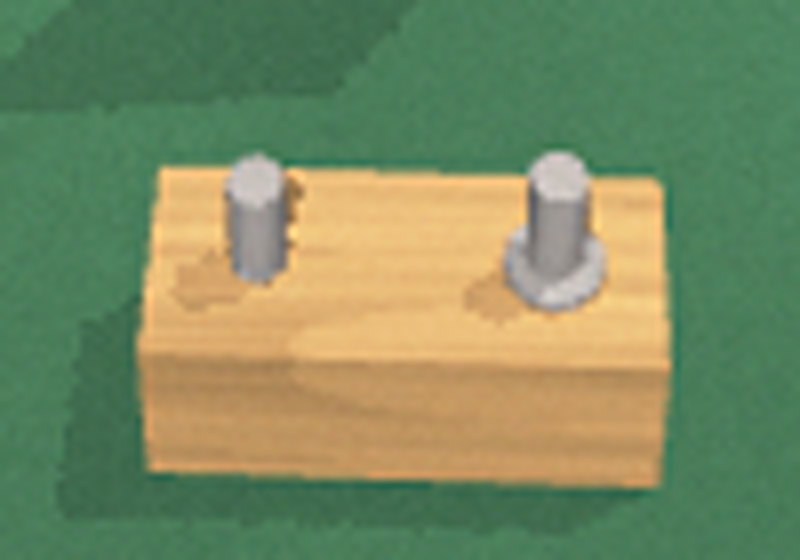

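```bash
python3 - <<'E'
from h import *
from scipy.optimize import least_squares
t=imaging.camera("top"); s=imaging.camera("side")
def px(u,x0,y0,f): return (np.array(u)+.5)/f-.5+[x0,y0]
T=[((672,110),(65,-135,18)),((730,328),(-65,-135,18)),((575,203),(25,-60,77)),((660,182),(25,-110,77)),((683,264),(-25,-110,77)),((597,287),(-25,-60,77)),((629,233),(0,-85,77)),((271,320),(0,115,84))]
uv=np.array([px(a,150,157,5) for a,_ in T]); P=np.array([b for _,b in T])/1000.
def W(q): c,s_=np.cos(q[2]),np.sin(q[2]); return np.c_[P[:,0]*c-P[:,1]*s_+q[0],P[:,0]*s_+P[:,1]*c+q[1],P[:,2]]
r=least_squares(lambda q:(proj(t,W(q))-uv).ravel(),[.5,0,0]); q=r.x; print(q,np.round(r.fun.reshape(-1,2),2).tolist())
def J(p): 
    c,s_=np.cos(q[2]),np.sin(q[2]); p=np.array(p)/1000; return np.array([p[0]*c-p[1]*s_+q[0],p[0]*s_+p[1]*c+q[1],p[2]])
for n,p in dict(cup=(0,0,58),hole=(0,-85,77),hinge=(0,115,84)).items(): print(n,J(p).round(4),proj(t,J(p)).round(1),proj(s,J(p)).round(1))
th=np.linspace(0,2*np.pi,40)
m=[J((27*np.cos(a),27*np.sin(a),58)) for a in th]+[J(p) for p in [(0,0,58),(0,-85,77),(0,115,84),(65,-135,18),(-65,-135,18),(65,135,18),(-65,135,18)]]
crop(t,(225,212),(75,55),5,"jig_top2.png",proj(t,m)); crop(s,(270,200),(60,60),6,"jig_side2.png",proj(s,m))
# lid edge (outer-top edge) in side
a=px((113.6,0),0,0,1)
pt=px((193,437),90,175,8); ps=px((558,177),203,270,8); print("pin top z95",onz(t,pt,.095),onz(s,ps,.095),tri(t,pt,s,ps))
pt=px((172,207),90,175,8); ps=px((257,178),203,270,8); print("peg",onz(t,pt,.095),onz(s,ps,.095),tri(t,pt,s,ps))
E
```

```text
[ 0.49900263 -0.01051674  0.21956259] [[1.4, -0.42], [0.86, -0.22], [-0.72, -0.45], [-0.04, -0.62], [-0.18, 0.68], [-0.71, 0.48], [-0.46, 0.21], [-0.04, 0.3]]
cup [ 0.499  -0.0105  0.058 ] [[245. 211.]] [[267.2 199.1]]
hole [ 0.5175 -0.0935  0.077 ] [[274.9 203.4]] [[264.1 177.6]]
hinge [0.474  0.1017 0.084 ] [[203.8 220.9]] [[272.6 217.9]]
pin top z95 [0.455873   0.34852232 0.095     ] [0.45332606 0.34743008 0.095     ] (array([0.45459214, 0.3481661 , 0.09589531]), np.float64(0.0025918264285370793))
peg [0.53466395 0.35566515 0.095     ] [0.53133716 0.35826065 0.095     ] (array([0.53328684, 0.35636844, 0.09237176]), np.float64(0.003041119729808579))
```

View pics/jig_top2.png

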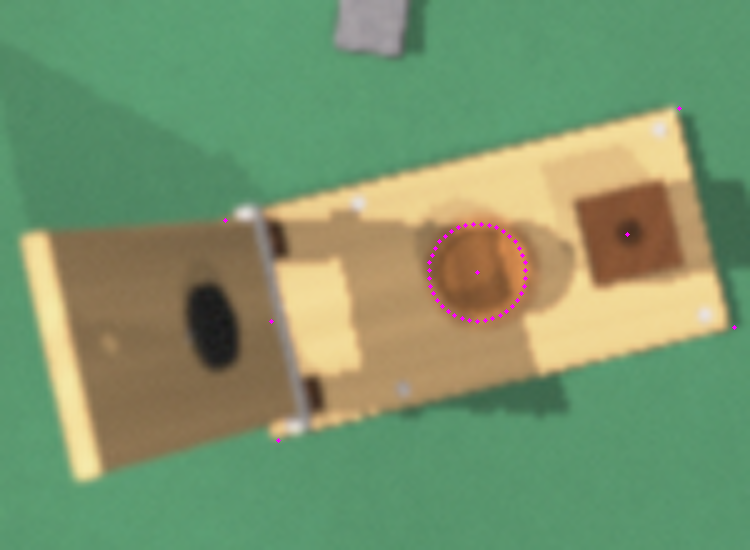

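View pics/jig_side2.png

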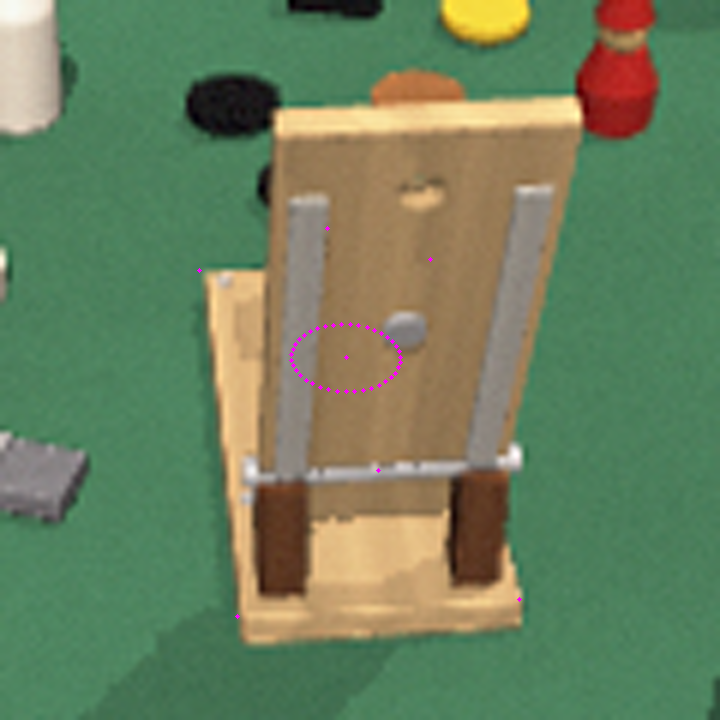

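Candidates: black discs at (347,173) and (321,196), yellow disc (399,225), wooden disc (358,213). The wooden one is the cap, and the crop confirms it. The pin with the collar is the lower one in the top view (114,229), right one in the side view. First I lift over the lid height and turn.

Request:
arm_command([
  [0, -0.04, 0, 0, 7],
  [0, -0.08, 0, 0, 14],
  [0, -0.12, 0, 0, 21],
  [0, -0.15, 0, 0, 28],
  [0, -0.16, 0, 0, 35],
], squeeze=40)

```text
time: 1.82
ee_pos: [0.2343, 0.5272, 0.3986]
tcp_rot: [-0.185, 0.679, 0.19, 0.685]
ft_force: [-0.0, 0.0, 0.7]
grip_width: 1.0
```

```bash
cat >> h.py <<'E'
from scipy.spatial.transform import Rotation as R
def go(x,y,z,yaw=12.6):
    s=status.get_state(); M=R.from_quat(s["tcp_rot"]).as_matrix(); d=np.array([x,y,z])-s["ee_pos"]
    zy=np.degrees(np.arctan2(M[1,2],M[0,2])); dt=(zy-yaw+90)%180-90
    print("t",round(s["time"],2),"pos",np.round(s["ee_pos"],4),"yaw",round(zy,1),"tool shift",np.round(d@M,4),"turn",round(dt,1),"F",np.round(s["ft_force"],1),"w",round(s["grip_width"],3),"q6",round(s["q"][5],2), "tilt",np.round(M[2,0],4))
E
python3 -c "
from h import *
go(.488,-.335,.38)"
```

```text
t 1.82 pos [0.2343 0.5272 0.3986] yaw 30.7 tool shift [ 0.0119 -0.8709 -0.2225] turn 18.1 F [-0.   0.   0.7] w 1.0 q6 0.47 tilt -0.9999
```

Request:
arm_command([
  [0, 0, -0.038, -0.0097, 4],
  [0, 0, -0.078, -0.02, 8],
  [0, 0, -0.118, -0.03, 12],
  [0, 0, -0.158, -0.04, 16],
  [0, 0, -0.198, -0.05, 18],
])

```text
time: 2.23
ee_pos: [0.2926, 0.3285, 0.3913]
tcp_rot: [-0.08, 0.702, 0.08, 0.703]
ft_force: [0.8, 0.3, 1.0]
grip_width: 1.001
```

```bash
python3 -c "
from h import *
go(.488,-.335,.38)"
```

```text
t 2.23 pos [0.2926 0.3285 0.3913] yaw 13.0 tool shift [ 0.0114 -0.6904  0.0416] turn 0.4 F [0.8 0.3 1. ] w 1.001 q6 0.42 tilt -1.0
```

Request:
arm_command([
  [0, 0, -0.04, 0.002, 0],
  [0, 0, -0.08, 0.005, 0],
  [0, 0, -0.12, 0.007, 0],
  [0, 0, -0.16, 0.01, 0],
  [0, 0, -0.2, 0.012, 0],
])

```text
time: 2.65
ee_pos: [0.3495, 0.1363, 0.3916]
tcp_rot: [-0.081, 0.702, 0.081, 0.703]
ft_force: [0.6, -0.5, -0.6]
grip_width: 1.0
```

Request:
arm_command([
  [0, 0, -0.04, 0.002, 0],
  [0, 0, -0.08, 0.005, 0],
  [0, 0, -0.12, 0.007, 0],
  [0, 0, -0.16, 0.01, 0],
  [0, 0, -0.2, 0.012, 0],
])

```text
time: 3.07
ee_pos: [0.4065, -0.0562, 0.3917]
tcp_rot: [-0.08, 0.702, 0.08, 0.703]
ft_force: [1.0, 0.2, 0.7]
grip_width: 1.003
```

Request:
arm_command([
  [0, 0, -0.04, 0.002, 0],
  [0, 0, -0.08, 0.005, 0],
  [0, 0, -0.12, 0.007, 0],
  [0, 0, -0.16, 0.01, 0],
  [0, 0, -0.2, 0.012, 0],
])

```text
time: 3.48
ee_pos: [0.4635, -0.2483, 0.3913]
tcp_rot: [-0.08, 0.702, 0.08, 0.703]
ft_force: [0.1, -0.3, 0.8]
grip_width: 0.999
```

```bash
python3 -c "
from h import *
go(.488,-.335,.2)"
```

```text
t 3.48 pos [ 0.4635 -0.2483  0.3913] yaw 13.0 tool shift [ 0.1914 -0.09    0.0042] turn 0.4 F [ 0.1 -0.3  0.8] w 0.999 q6 -0.88 tilt -1.0
```

Request:
arm_command([
  [0, 0.02, -0.04, 0.002, 0],
  [0, 0.06, -0.07, 0.004, 0],
  [0, 0.1, -0.082, 0.004, 0],
  [0, 0.14, -0.082, 0.004, 0],
  [0, 0.14, -0.082, 0.004, 0],
])

```text
time: 3.9
ee_pos: [0.4819, -0.3233, 0.2424]
tcp_rot: [-0.076, 0.706, 0.084, 0.699]
ft_force: [-1.5, 0.9, -1.1]
grip_width: 1.002
```

```bash
python3 -c "
from h import *
go(.488,-.335,.2)
for n in ('top','side'):
    p=imaging.camera(n); e=status.get_state()['ee_pos']
    crop(p,proj(p,e)[0],(64,48),6,n+'_a.png',proj(p,[e,[.488,-.335,.0155]])); print(proj(p,[e,[.488,-.335,.0155]]))
go(.488,-.335,.05)
"
```

```text
t 3.9 pos [ 0.4819 -0.3233  0.2424] yaw 13.0 tool shift [ 0.0422 -0.0133  0.0037] turn 0.4 F [-1.5  0.9 -1.1] w 1.002 q6 -0.97 tilt -0.9999
[[375.1563052  213.22937326]
 [357.72308163 212.42756887]]
[[282.29824328  97.92248237]
 [278.31374051 155.6114767 ]]
t 4.0 pos [ 0.4841 -0.3238  0.2481] yaw 13.0 tool shift [ 0.198  -0.0131  0.0021] turn 0.4 F [-0.3 -0.1  1. ] w 0.999 q6 -0.97 tilt -1.0
```

View pics/top_a.png

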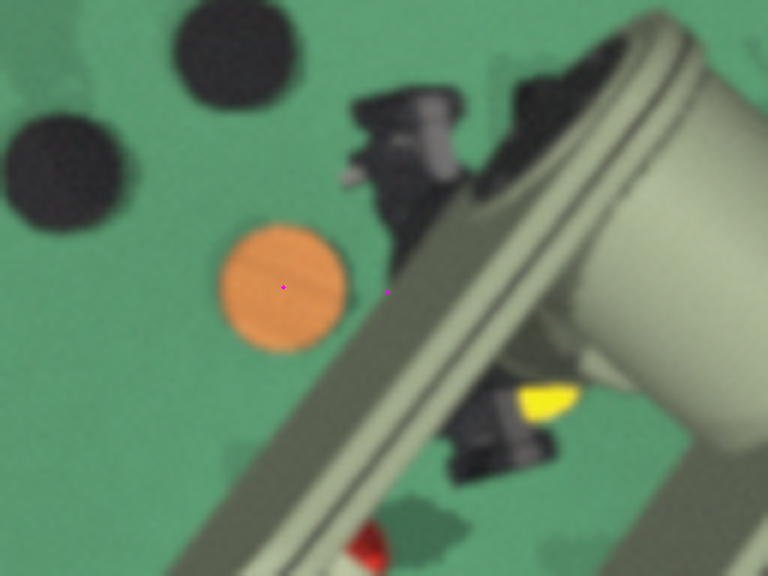

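View pics/side_a.png

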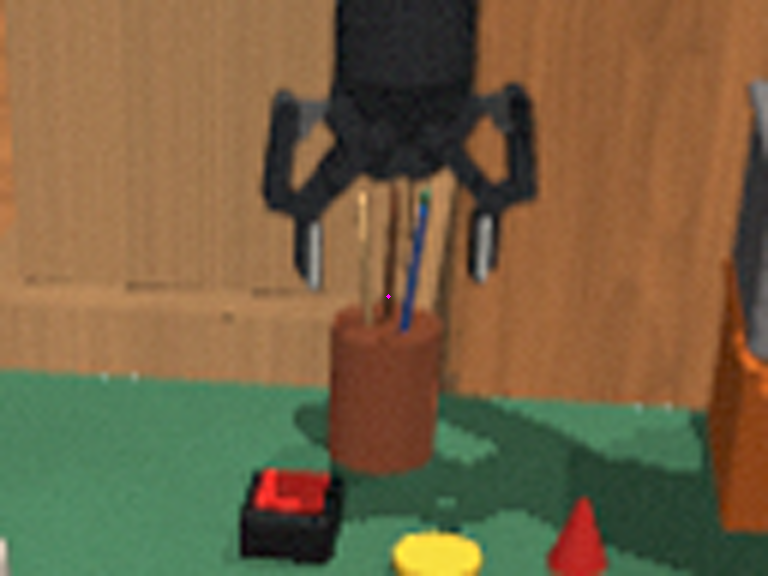

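Request:
arm_command([
  [0, 0.04, -0.008, 0.002, 0],
  [0, 0.08, -0.012, 0.002, 0],
  [0, 0.12, -0.012, 0.002, 0],
  [0, 0.15, -0.012, 0.002, 0],
  [0, 0.17, -0.012, 0.002, 0],
])

```text
time: 4.42
ee_pos: [0.4913, -0.3363, 0.0817]
tcp_rot: [-0.081, 0.702, 0.08, 0.703]
ft_force: [-0.2, -0.2, 0.6]
grip_width: 0.998
```

```bash
python3 -c "
from h import *
for n in ('top','side'):
    p=imaging.camera(n); e=status.get_state()['ee_pos']
    crop(p,proj(p,e)[0],(64,48),6,n+'_b.png',proj(p,[e,[.488,-.335,.0155]])); print(proj(p,[e,[.488,-.335,.0155]]))
go(.488,-.335,.00)
"
```

```text
[[362.87542292 211.49705868]
 [357.72308163 212.42756887]]
[[278.55161522 140.30875345]
 [278.31374051 155.6114767 ]]
t 4.52 pos [ 0.4901 -0.3352  0.0806] yaw 13.1 tool shift [ 0.0806  0.0004 -0.0018] turn 0.5 F [-1.1  0.5 -0.2] w 0.999 q6 -0.97 tilt -1.0
```

View pics/top_b.png

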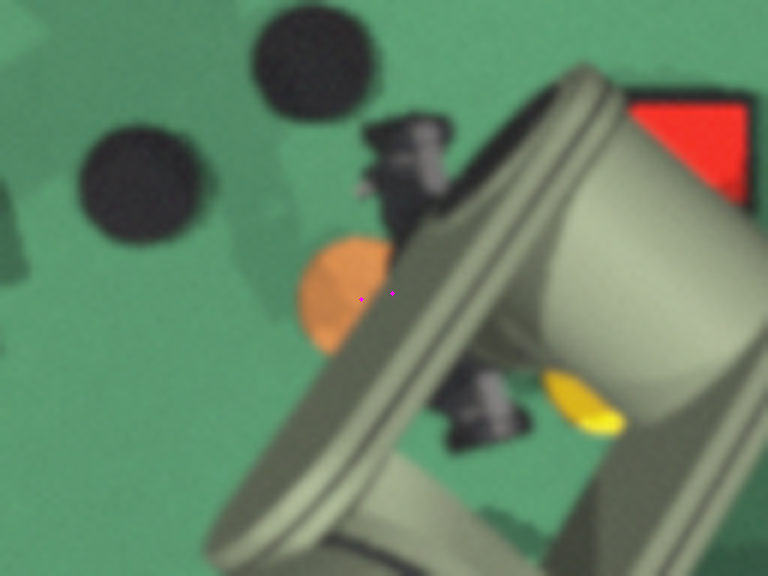

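View pics/side_b.png

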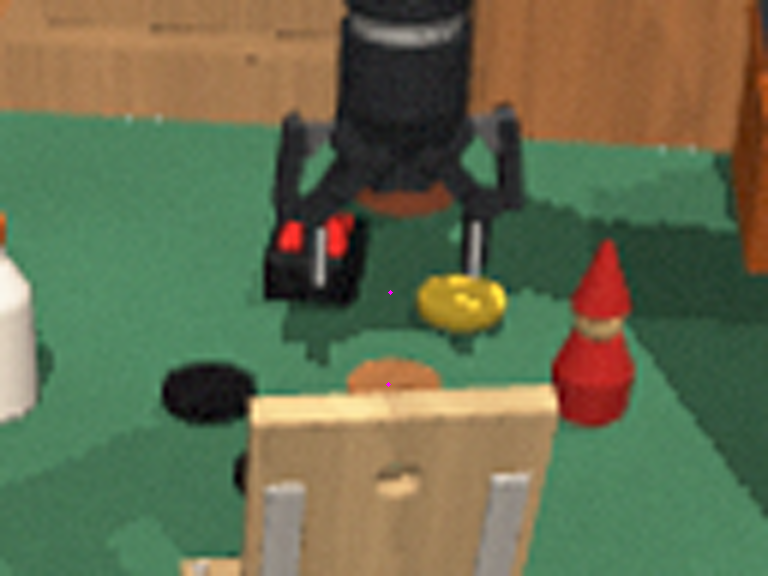

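Request:
arm_command([
  [0, 0.03, 0, -0.002, 0],
  [0, 0.05, 0, -0.002, 0],
  [0, 0.065, 0, -0.002, 0],
  [0, 0.074, 0, -0.002, 0],
  [0, 0.079, 0, -0.002, 0],
])

```text
time: 4.93
ee_pos: [0.4905, -0.3382, 0.0047]
tcp_rot: [-0.082, 0.701, 0.079, 0.704]
ft_force: [-0.3, -0.9, 0.1]
grip_width: 0.997
```

```bash
python3 -c "
from h import *
go(.488,-.335,.00)
p=imaging.camera('side'); crop(p,(278,150),(64,48),6,'side_c.png')
go(.488,-.335,.00)
"
```

```text
t 4.93 pos [ 0.4905 -0.3382  0.0047] yaw 13.1 tool shift [ 0.0047  0.0038 -0.0017] turn 0.5 F [-0.3 -0.9  0.1] w 0.997 q6 -0.98 tilt -1.0
t 4.98 pos [ 0.49   -0.3378  0.0038] yaw 13.1 tool shift [ 0.0038  0.0032 -0.0013] turn 0.5 F [-0.3 -0.4 -0.3] w 0.999 q6 -0.98 tilt -1.0
```

View pics/side_c.png

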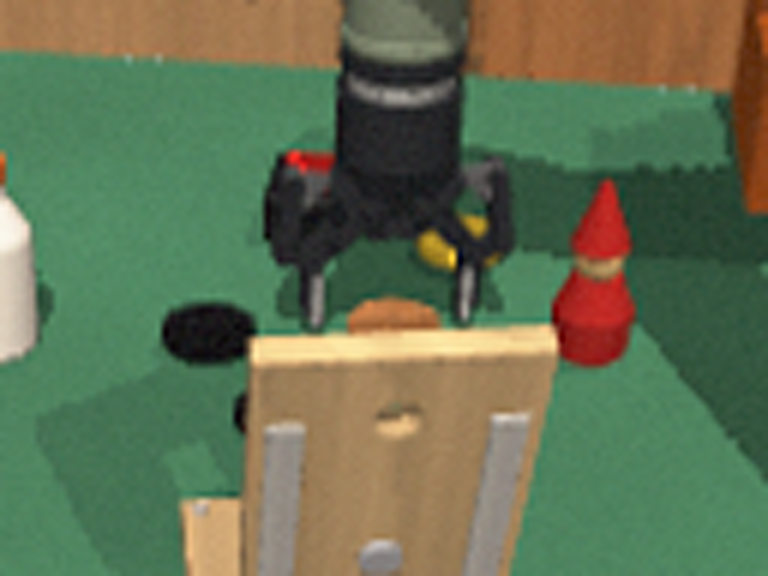

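Request:
arm_command([
  [0, 0.003, 0.003, -0.001, 0],
  [0, 0.006, 0.003, -0.001, 0],
  [0, 0.006, 0.003, -0.001, 0],
  [0.6, 0.006, 0.003, -0.001, 0],
  [0.6, 0.006, 0.003, -0.001, 0],
], squeeze=40)

```text
time: 5.4
ee_pos: [0.4871, -0.3345, -0.0031]
tcp_rot: [-0.081, 0.702, 0.08, 0.703]
ft_force: [-0.2, -0.5, 0.3]
grip_width: 0.75
```

Request:
arm_command([
  [0.6, 0, 0, 0, 0],
  [0.6, 0, 0, 0, 0],
  [0.6, 0, 0, 0, 0],
  [0.6, 0, 0, 0, 0],
  [0.6, 0, 0, 0, 0],
])

```text
time: 5.82
ee_pos: [0.4874, -0.3348, -0.0028]
tcp_rot: [-0.081, 0.702, 0.08, 0.703]
ft_force: [-0.7, 0.8, 5.8]
grip_width: 0.68
```

Request:
arm_command([
  [0.6, -0.005, 0, 0, 0],
  [0.6, -0.02, 0, 0, 0],
  [0.6, -0.05, 0, 0, 0],
  [0.6, -0.09, 0, 0, 0],
  [0.6, -0.13, 0, 0, 0],
])

```text
time: 6.23
ee_pos: [0.4853, -0.3329, 0.1258]
tcp_rot: [-0.079, 0.704, 0.082, 0.701]
ft_force: [0.2, -0.3, -0.0]
grip_width: 0.681
```

```bash
python3 -c "
from h import *
p=imaging.camera('side'); e=status.get_state()['ee_pos'];crop(p,(278,120),(64,48),6,'side_d.png',proj(p,[e]))
go(.499,-.0105,.16)
"
```

```text
t 6.28 pos [ 0.4906 -0.3375  0.1365] yaw 13.1 tool shift [-0.0264  0.3163  0.0823] turn 0.5 F [ 1.7 -2.7  5. ] w 0.683 q6 -0.98 tilt -0.9999
```

View pics/side_d.png

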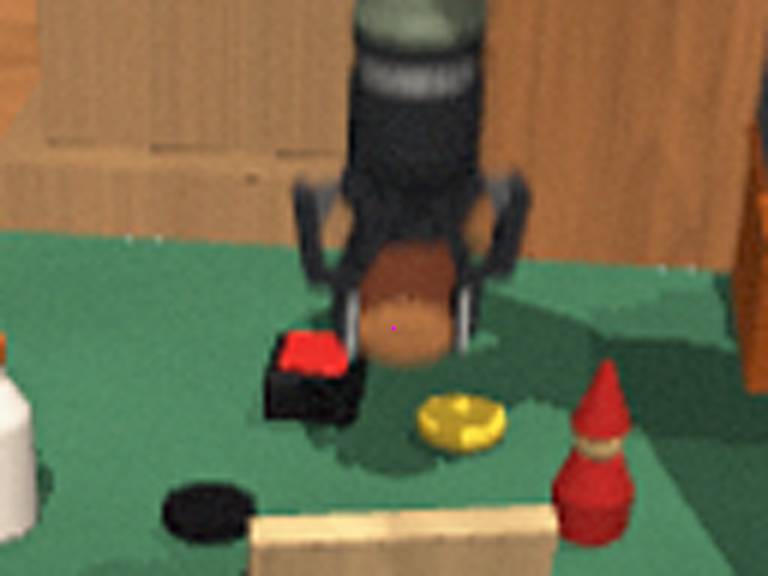

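Request:
arm_command([
  [0.6, -0.01, 0.035, 0.009, 0],
  [0.6, -0.015, 0.07, 0.018, 0],
  [0.6, -0.02, 0.11, 0.028, 0],
  [0.6, -0.02, 0.15, 0.038, 0],
  [0.6, -0.02, 0.19, 0.049, 0],
])

```text
time: 6.7
ee_pos: [0.4911, -0.1364, 0.1464]
tcp_rot: [-0.08, 0.702, 0.08, 0.703]
ft_force: [1.2, -1.1, 0.2]
grip_width: 0.678
```

```bash
python3 -c "
from h import *
go(.499,-.0105,.13)
"
```

```text
t 6.7 pos [ 0.4911 -0.1364  0.1464] yaw 13.0 tool shift [0.0164 0.121  0.036 ] turn 0.4 F [ 1.2 -1.1  0.2] w 0.678 q6 -0.67 tilt -1.0
```

Request:
arm_command([
  [0.6, 0, 0.035, 0.01, 0],
  [0.6, 0.005, 0.07, 0.021, 0],
  [0.6, 0.012, 0.1, 0.03, 0],
  [0.6, 0.02, 0.116, 0.033, 0],
  [0.6, 0.02, 0.116, 0.033, 0],
])

```text
time: 7.12
ee_pos: [0.4952, -0.0138, 0.1241]
tcp_rot: [-0.081, 0.704, 0.083, 0.701]
ft_force: [-0.4, -0.3, -0.3]
grip_width: 0.683
```

```bash
python3 -c "
from h import *
imaging.camera('side')
st=status.get_state(); e=st['ee_pos']
for n in ('top','side'):
    p=imaging.camera(n); q=proj(p,[e,[.499,-.0105,.058]]); print(q); crop(p,q[0],(64,48),6,n+'_e.png',q)
go(.499,-.0105,.052)
"
```

```text
[[246.31507988 211.58953616]
 [244.98758729 211.00192631]]
[[269.00810992 179.74299614]
 [267.17876368 199.06731583]]
t 7.27 pos [ 0.4975 -0.0179  0.1262] yaw 13.1 tool shift [0.0742 0.0069 0.0032] turn 0.5 F [-0.5  0.6 -1. ] w 0.685 q6 -0.44 tilt -1.0
```

View pics/top_e.png

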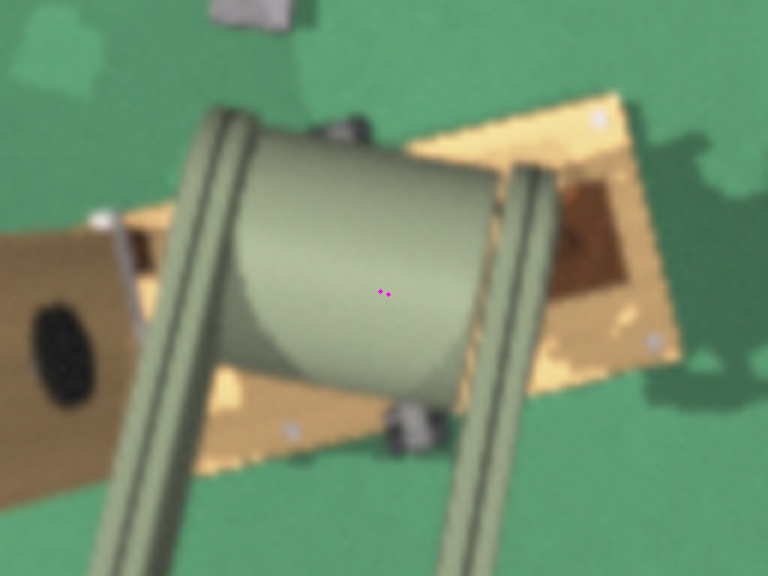

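View pics/side_e.png

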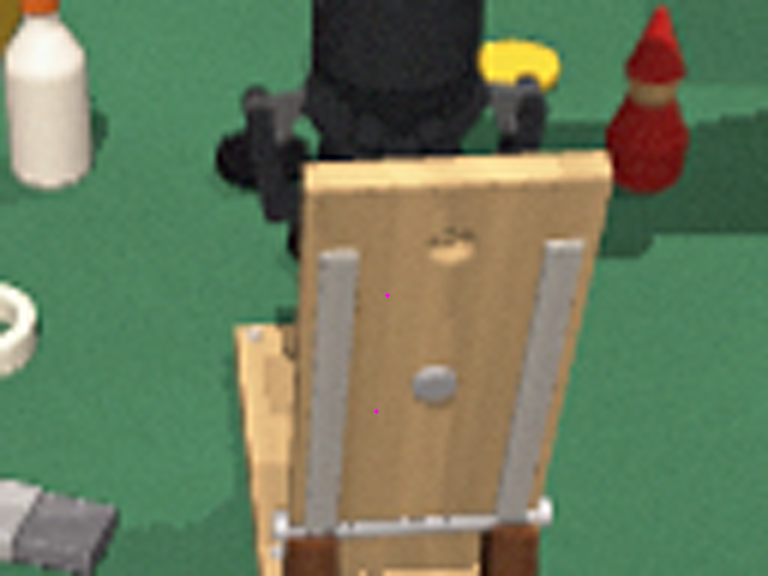

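```bash
python3 -c "
import cv2,numpy as np
im=cv2.imread('pics/top0.png')[190:232,225:270]
a=cv2.resize(im,None,fx=16,fy=16,interpolation=cv2.INTER_CUBIC)
from h import *
cv2.imwrite('pics/cup_big.png',a[:600])
"
```

```text
(no output)
```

View pics/cup_big.png

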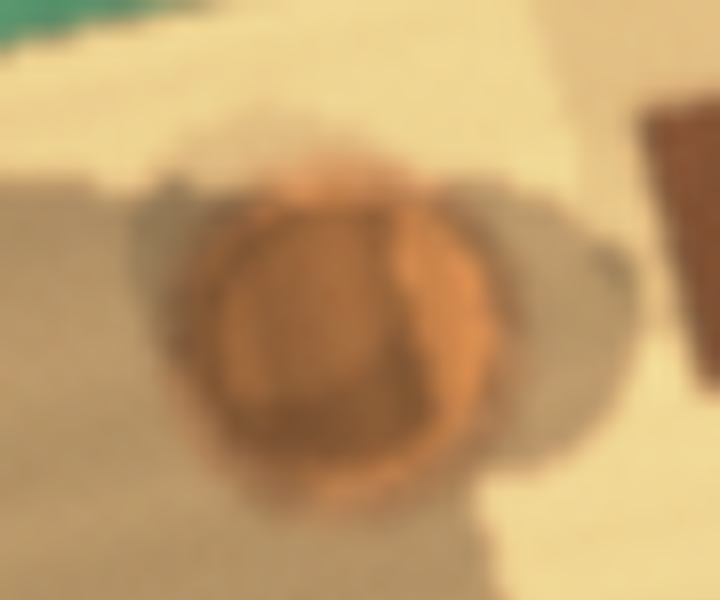

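```bash
python3 -c "
from h import *
p=imaging.camera('top'); print(onz(p,(246.1,210.3),.058),onz(p,(275.36,203.2),.077))
go(.5005,-.0130,.052)
"
```

```text
[ 0.50088196 -0.01363576  0.058     ] [ 0.51806737 -0.09464053  0.077     ]
t 7.32 pos [ 0.4978 -0.0185  0.1265] yaw 13.0 tool shift [0.0745 0.0048 0.0038] turn 0.4 F [ 0.1  0.2 -0.7] w 0.685 q6 -0.44 tilt -1.0
```

Request:
arm_command([
  [0.6, 0.015, 0.003, 0.002, 0],
  [0.6, 0.035, 0.005, 0.004, 0],
  [0.6, 0.052, 0.005, 0.004, 0],
  [0.6, 0.06, 0.005, 0.004, 0],
  [0.6, 0.065, 0.005, 0.004, 0],
])

```text
time: 7.73
ee_pos: [0.4997, -0.0128, 0.0603]
tcp_rot: [-0.08, 0.703, 0.08, 0.702]
ft_force: [-1.1, -1.3, -0.4]
grip_width: 0.68
```

```bash
python3 -c "
from h import *
go(.5005,-.0130,.049)
"
```

```text
t 7.73 pos [ 0.4997 -0.0128  0.0603] yaw 13.0 tool shift [ 0.0113 -0.0003  0.0008] turn 0.4 F [-1.1 -1.3 -0.4] w 0.68 q6 -0.42 tilt -1.0
```

Request:
arm_command([
  [0.6, 0.002, 0, 0, 0],
  [0.6, 0.005, 0, 0, 0],
  [0.6, 0.007, 0, 0, 0],
  [0.6, 0.009, 0, 0, 0],
  [0.6, 0.01, 0, 0, 0],
])

```text
time: 8.15
ee_pos: [0.5007, -0.0119, 0.0517]
tcp_rot: [-0.081, 0.702, 0.08, 0.703]
ft_force: [0.1, -0.1, -0.5]
grip_width: 0.682
```

```bash
python3 -c "
from h import *
go(.5005,-.0130,.049)
imaging.camera('side')
go(.5005,-.0130,.049)
"
```

```text
t 8.15 pos [ 0.5007 -0.0119  0.0517] yaw 13.1 tool shift [ 0.0027 -0.001  -0.0005] turn 0.5 F [ 0.1 -0.1 -0.5] w 0.682 q6 -0.42 tilt -1.0
t 8.2 pos [ 0.5005 -0.0118  0.0514] yaw 13.1 tool shift [ 0.0024 -0.0012 -0.0003] turn 0.5 F [-0.6  0.  -0.8] w 0.682 q6 -0.42 tilt -1.0
```

No contact so far, so the plug is entering the mouth. I lower it a bit more.

Request:
arm_command([
  [0.6, 0.001, 0, 0, 0],
  [0.6, 0.002, 0, 0, 0],
  [0.6, 0.003, 0, 0, 0],
  [0.6, 0.003, 0, 0, 0],
  [0.6, 0.003, 0, 0, 0],
])

```text
time: 8.62
ee_pos: [0.5006, -0.0117, 0.0492]
tcp_rot: [-0.081, 0.702, 0.08, 0.703]
ft_force: [-2.4, 0.0, 5.1]
grip_width: 0.683
```

```bash
python3 -c "
from h import *
go(.5005,-.0130,.049)
"
```

```text
t 8.62 pos [ 0.5006 -0.0117  0.0492] yaw 13.1 tool shift [ 0.0002 -0.0012 -0.0003] turn 0.5 F [-2.4  0.   5.1] w 0.683 q6 -0.42 tilt -1.0
```

Request:
arm_command([
  [0.2, 0, 0, 0, 0],
  [0.1, 0, 0, 0, 0],
  [0, 0, 0, 0, 0],
  [0, 0, 0, 0, 0],
  [0, 0, 0, 0, 0],
])

```text
time: 9.03
ee_pos: [0.5002, -0.0118, 0.0481]
tcp_rot: [-0.08, 0.703, 0.08, 0.702]
ft_force: [-0.4, 0.0, 0.1]
grip_width: 1.003
```

Request:
arm_command([
  [0, -0.01, 0, 0, 0],
  [0, -0.04, 0, 0, 0],
  [0, -0.08, 0, 0, 0],
  [0, -0.12, 0, 0, 0],
  [0, -0.16, 0, 0, 0],
])

```text
time: 9.45
ee_pos: [0.4997, -0.0116, 0.2105]
tcp_rot: [-0.08, 0.703, 0.08, 0.702]
ft_force: [0.5, -1.2, -1.2]
grip_width: 1.0
```

Request:
arm_command([
  [0, -0.04, 0, 0, 0],
  [0, -0.08, 0, 0, 0],
  [0, -0.12, 0, 0, 0],
  [0, -0.16, 0, 0, 0],
  [0, -0.18, 0, 0, 0],
])

```text
time: 9.87
ee_pos: [0.5015, -0.012, 0.3954]
tcp_rot: [-0.082, 0.699, 0.079, 0.706]
ft_force: [1.3, 0.2, 0.1]
grip_width: 0.999
```

```bash
python3 -c "
from h import *
go(.474,.102,.39)
p=imaging.camera('top'); crop(p,(225,212),(75,55),5,'top_f.png')
p=imaging.camera('side'); crop(p,(270,200),(64,64),6,'side_f.png')
"
```

```text
t 9.87 pos [ 0.5015 -0.012   0.3954] yaw 13.1 tool shift [ 0.005   0.1173 -0.001 ] turn 0.5 F [1.3 0.2 0.1] w 0.999 q6 -0.42 tilt -1.0
```

View pics/top_f.png

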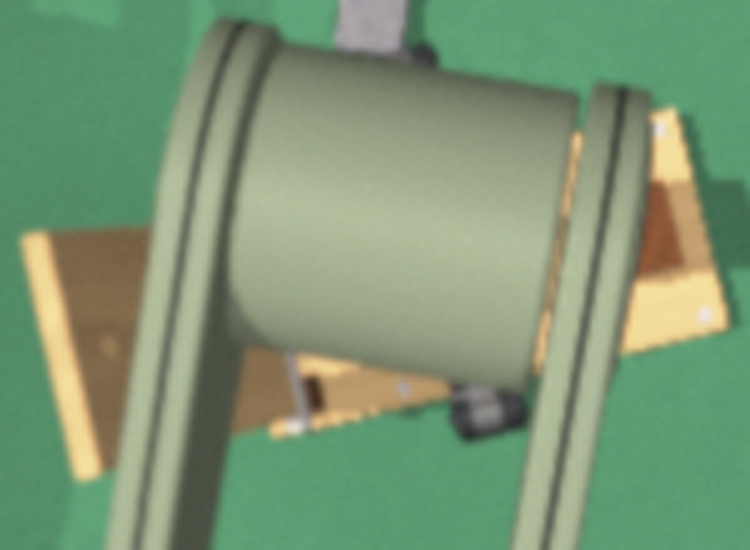

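```bash
python3 -c "
from h import *
t=imaging.camera('top'); s=imaging.camera('side')
print(tri(t,(159.3,228),s,(280.7,161.2)))
H=np.array([.474,.1017,.084]); 
d=np.array([-np.sin(.2196),np.cos(.2196)])
for a in (1.7,1.8,1.9,1.95):
    o=235*np.array([-np.cos(a),np.sin(a)])/1000; n=6e-3*np.array([np.sin(a),np.cos(a)]) # outer offset
    p=[*(H[:2]+d*(o[0]+n[0])),H[2]+o[1]+n[1]]; print(a,np.round(p,4),proj(t,p)[0],proj(s,p)[0])
"
```

```text
(array([0.45921148, 0.17353324, 0.30778782]), np.float64(0.0018589520477656672))
1.7 [0.4661 0.1371 0.3163] [174.85755443 225.04684842] [278.46387007 148.9072666 ]
1.8 [0.4611 0.1595 0.3115] [165.2125134  227.48475395] [279.9226116  156.21484476]
1.9 [0.4562 0.1814 0.3044] [156.18730505 229.80253123] [281.34561209 164.59335251]
1.95 [0.4538 0.192  0.3001] [151.95047902 230.90508386] [282.03499299 169.15704245]
```

View pics/side_f.png

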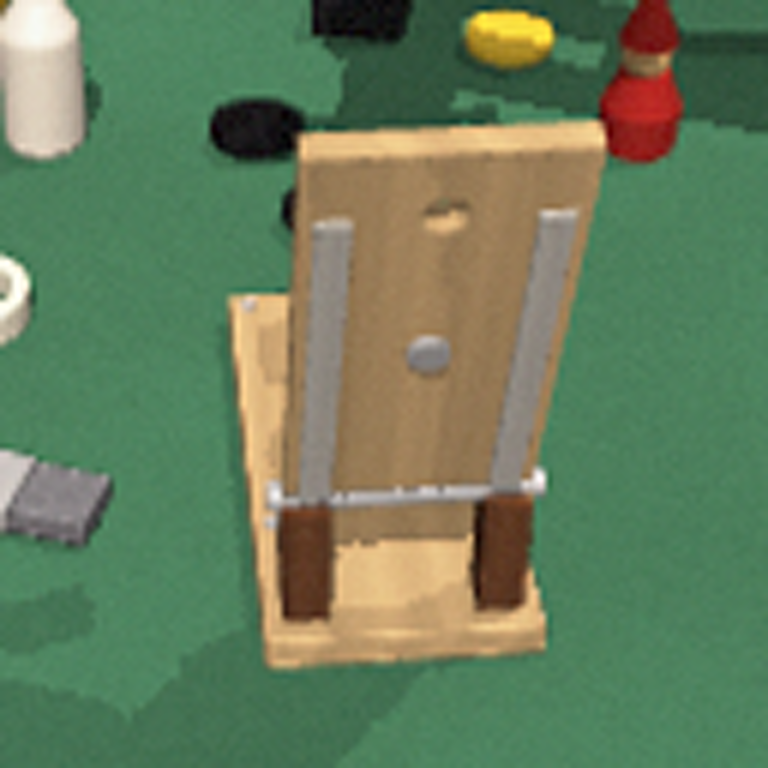

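Request:
arm_command([
  [0.5, -0.005, 0.035, 0, 0],
  [1, -0.005, 0.075, 0, 0],
  [1, -0.005, 0.115, 0, 0],
  [1, -0.005, 0.155, 0, 0],
  [1, -0.005, 0.195, 0, 0],
])

```text
time: 10.48
ee_pos: [0.4544, 0.1794, 0.3908]
tcp_rot: [-0.08, 0.704, 0.08, 0.701]
ft_force: [1.1, -0.3, -0.3]
grip_width: 0.301
```

Request:
arm_command([
  [1, 0, 0.03, 0, 0],
  [1, 0, 0.045, 0, 0],
  [1, 0, 0.045, 0, 0],
  [1, 0, 0.045, 0, 0],
  [1, 0, 0.045, 0, 0],
])

```text
time: 10.9
ee_pos: [0.4457, 0.2212, 0.3918]
tcp_rot: [-0.081, 0.704, 0.08, 0.702]
ft_force: [0.8, -0.1, -0.2]
grip_width: 0.0
```

```bash
python3 -c "
from h import *
go(.449,.216,.26)
p=imaging.camera('top'); crop(p,(245,212),(64,48),6,'top_g.png')
p=imaging.camera('side'); crop(p,(278,160),(64,64),6,'side_g.png',proj(p,[status.get_state()['ee_pos']]))
"
```

```text
t 10.9 pos [0.4457 0.2212 0.3918] yaw 13.0 tool shift [ 0.1318 -0.0057  0.0025] turn 0.4 F [ 0.8 -0.1 -0.2] w 0.0 q6 0.06 tilt -1.0
```

View pics/top_g.png

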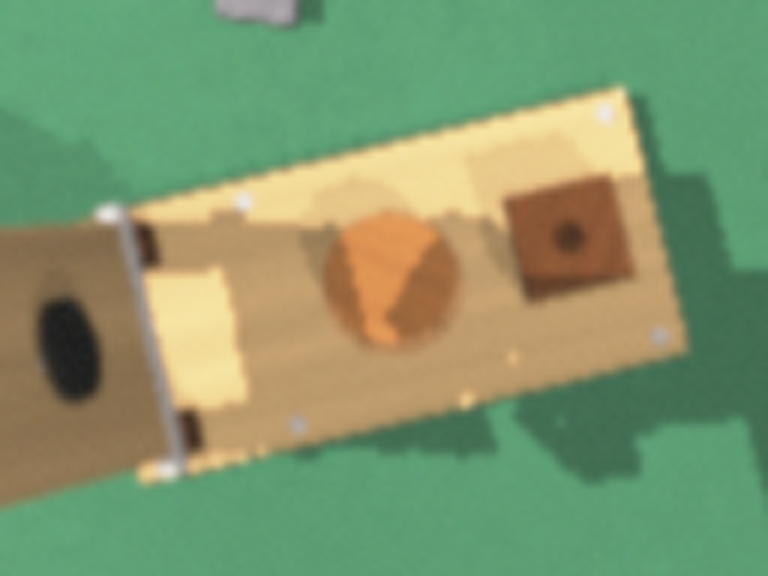

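View pics/side_g.png

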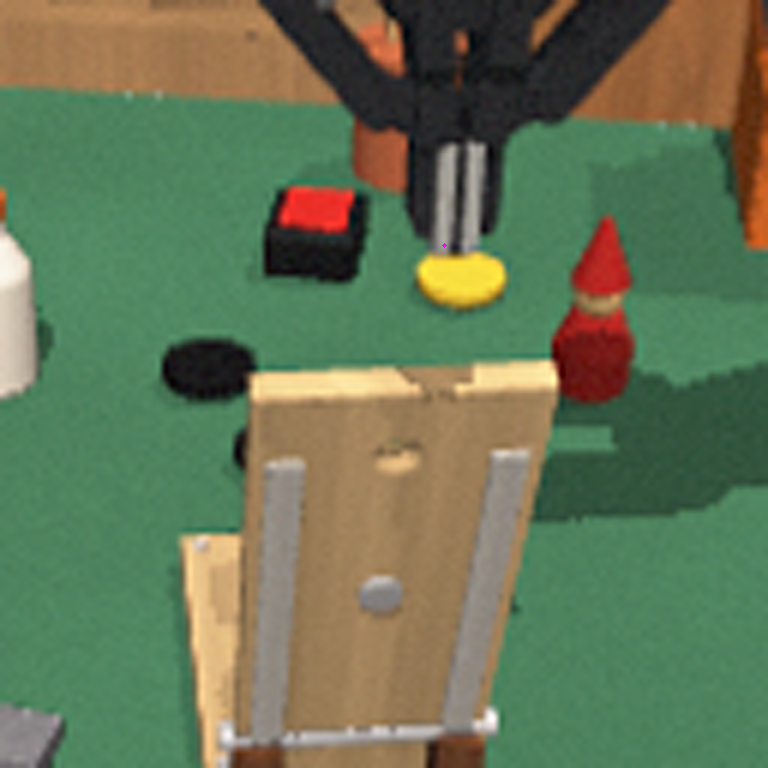

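Request:
arm_command([
  [1, 0.03, 0, 0, 0],
  [1, 0.07, 0, 0, 0],
  [1, 0.105, 0, 0, 0],
  [1, 0.13, 0, 0, 0],
  [1, 0.13, 0, 0, 0],
])

```text
time: 11.42
ee_pos: [0.4422, 0.2195, 0.2565]
tcp_rot: [-0.081, 0.707, 0.079, 0.698]
ft_force: [-0.9, -0.2, -0.5]
grip_width: 0.002
```

Request:
arm_command([
  [1, 0, -0.02, 0, 0],
  [1, 0, -0.04, 0, 0],
  [1, 0, -0.06, 0, 0],
  [1, 0, -0.08, 0, 0],
  [1, 0, -0.1, 0, 0],
])

```text
time: 11.83
ee_pos: [0.47, 0.1234, 0.2658]
tcp_rot: [-0.08, 0.701, 0.08, 0.704]
ft_force: [-0.1, 1.3, 1.2]
grip_width: -0.0
```

```bash
python3 -c "
from h import *
go(.496,.006,.26)
p=imaging.camera('side'); crop(p,(278,160),(64,64),6,'side_h.png',proj(p,[status.get_state()['ee_pos']]))
"
```

```text
t 11.83 pos [0.47   0.1234 0.2658] yaw 13.0 tool shift [ 0.0057 -0.1203 -0.0011] turn 0.4 F [-0.1  1.3  1.2] w -0.0 q6 -0.15 tilt -1.0
```

View pics/side_h.png

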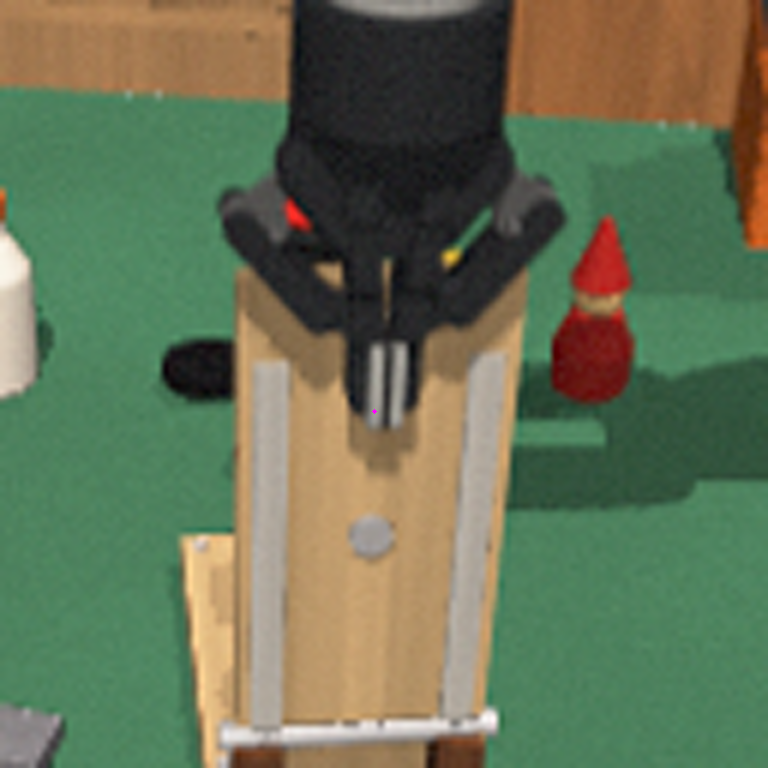

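Request:
arm_command([
  [1, 0, -0.02, 0, 0],
  [1, 0, -0.04, 0, 0],
  [1, 0, -0.06, 0, 0],
  [1, 0, -0.075, 0, 0],
  [1, 0, -0.085, 0, 0],
])

```text
time: 12.3
ee_pos: [0.489, 0.04, 0.2651]
tcp_rot: [-0.08, 0.702, 0.079, 0.704]
ft_force: [-0.4, 0.9, 0.6]
grip_width: 0.002
```

```bash
python3 -c "
from h import *
go(.496,.006,.26)
p=imaging.camera('side'); crop(p,(278,160),(64,64),6,'side_i.png',proj(p,[status.get_state()['ee_pos']]))
"
```

```text
t 12.3 pos [0.489  0.04   0.2651] yaw 12.9 tool shift [ 0.0051 -0.0347 -0.0008] turn 0.3 F [-0.4  0.9  0.6] w 0.002 q6 -0.32 tilt -1.0
```

View pics/side_i.png

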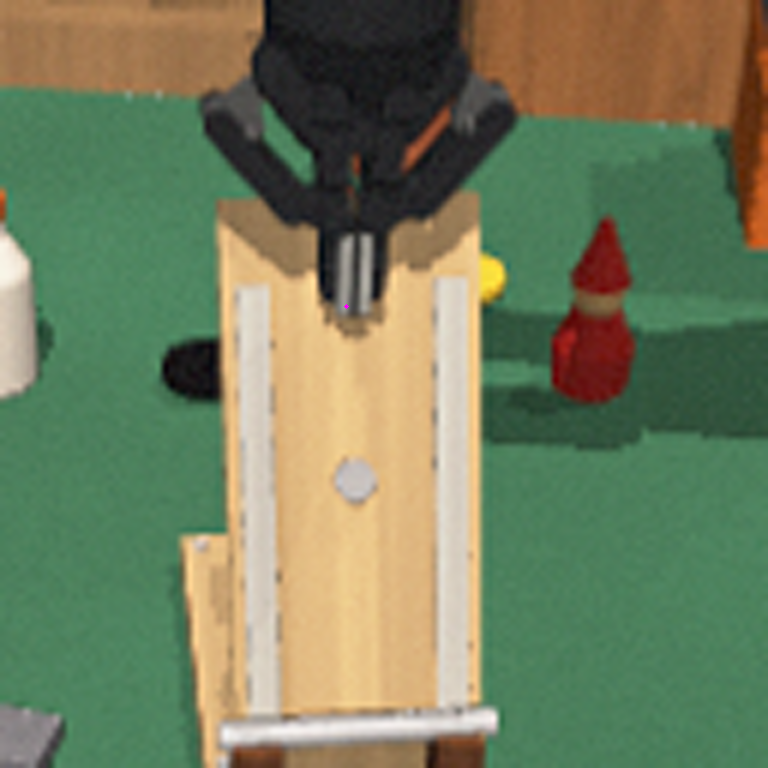

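Request:
arm_command([
  [1, 0, -0.015, 0, 0],
  [1, 0, -0.03, 0, 0],
  [1, 0, -0.04, 0, 0],
  [1, 0, -0.045, 0, 0],
  [1, 0, -0.045, 0, 0],
])

```text
time: 12.77
ee_pos: [0.4985, -0.0027, 0.2638]
tcp_rot: [-0.08, 0.702, 0.08, 0.703]
ft_force: [1.3, -0.5, -0.7]
grip_width: -0.004
```

Request:
arm_command([
  [1, -0.02, 0.02, 0, 0],
  [1, -0.04, 0.05, 0, 0],
  [1, -0.06, 0.09, 0, 0],
  [1, -0.06, 0.13, 0, 0],
  [1, -0.06, 0.17, 0, 0],
])

```text
time: 13.18
ee_pos: [0.4598, 0.1658, 0.3258]
tcp_rot: [-0.08, 0.701, 0.08, 0.704]
ft_force: [1.4, 0.2, -0.2]
grip_width: 0.002
```

```bash
python3 -c "
from h import *
go(.455,.348,.30)
p=imaging.camera('side'); crop(p,(278,190),(64,64),6,'side_j.png')
"
```

```text
t 13.18 pos [0.4598 0.1658 0.3258] yaw 13.0 tool shift [0.026  0.1786 0.0363] turn 0.4 F [ 1.4  0.2 -0.2] w 0.002 q6 -0.06 tilt -1.0
```

View pics/side_j.png

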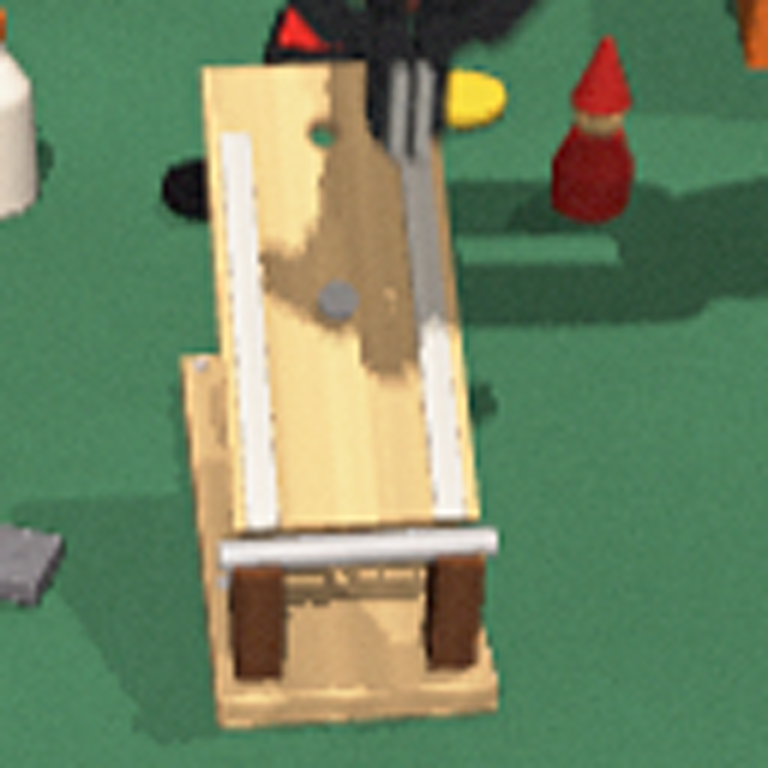

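Request:
arm_command([
  [0.5, 0, 0.035, 0.007, 0],
  [0.5, 0, 0.075, 0.016, 0],
  [0.5, 0, 0.115, 0.025, 0],
  [0.5, 0, 0.15, 0.034, 0],
  [0.5, 0.02, 0.17, 0.036, 0],
])

```text
time: 13.65
ee_pos: [0.4575, 0.3427, 0.3076]
tcp_rot: [-0.08, 0.699, 0.084, 0.705]
ft_force: [0.4, 0.1, 1.6]
grip_width: 0.501
```

```bash
python3 -c "
from h import *
for i in range(3): p=imaging.camera('top')
crop(p,(225,212),(75,55),5,'top_k.png')
p=imaging.camera('side'); e=status.get_state()['ee_pos'];crop(p,(260,270),(64,64),6,'side_k.png',proj(p,[e,[.4559,.3485,.095]]))
go(.456,.3485,.15)
"
```

```text
t 13.85 pos [0.4552 0.3375 0.3023] yaw 13.2 tool shift [0.1522 0.0107 0.0037] turn 0.6 F [-0.1  0.5 -0. ] w 0.498 q6 0.26 tilt -1.0
```

View pics/top_k.png

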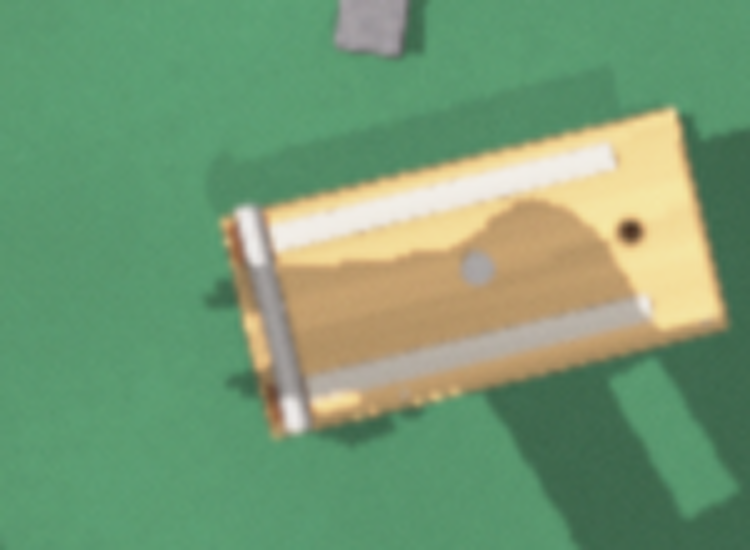

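View pics/side_k.png

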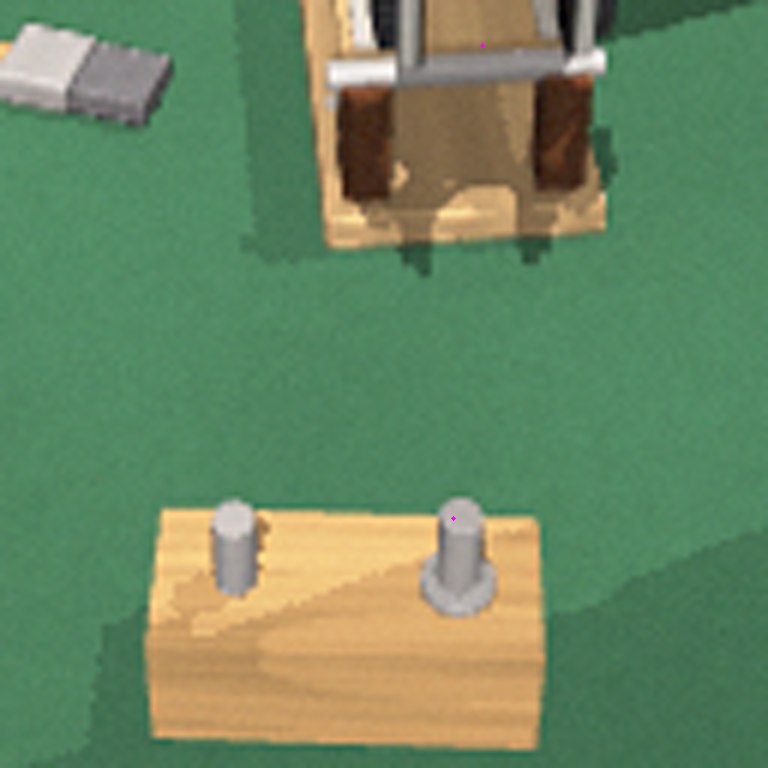

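```bash
python3 -c "
from h import *
im=cv2.imread('pics/top0.png')[215:240,100:135]
a=cv2.resize(im,None,fx=20,fy=20,interpolation=cv2.INTER_CUBIC)
p=dict(np.load('t.npz')) if 0 else imaging.camera('top')
th=np.linspace(0,2*np.pi,60)
for r,z,x,y in ((.008,.095,.4559,.3485),(.014,.060,.4559,.3485)):
    for q in proj(p,np.c_[x+r*np.cos(th),y+r*np.sin(th),0*th+z]): cv2.circle(a,(int((q[0]+.5-100)*20),int((q[1]+.5-215)*20)),1,(255,0,255),-1)
cv2.imwrite('pics/pin_big.png',a)
"
```

```text
(no output)
```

View pics/pin_big.png

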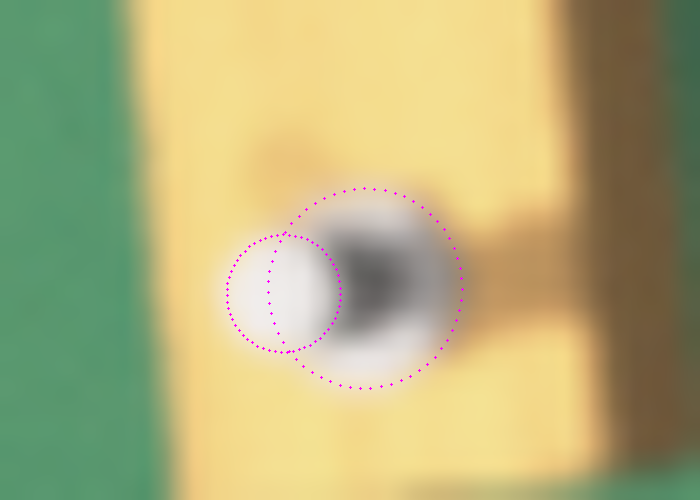

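Request:
arm_command([
  [0.5, 0.03, 0.008, 0.003, -0.5],
  [0.5, 0.07, 0.011, 0.004, 0],
  [0.5, 0.11, 0.011, 0.004, 0],
  [0.5, 0.14, 0.011, 0.004, 0],
  [0.5, 0.16, 0.011, 0.004, 0],
])

```text
time: 14.32
ee_pos: [0.4566, 0.3466, 0.1405]
tcp_rot: [-0.08, 0.704, 0.079, 0.701]
ft_force: [-1.4, 0.1, -0.2]
grip_width: 0.499
```

```bash
python3 -c "
from h import *
p=imaging.camera('side'); e=status.get_state()['ee_pos'];crop(p,(270,270),(64,64),6,'side_l.png',proj(p,[e,[.4559,.3485,.095]]))
p=imaging.camera('top'); crop(p,proj(p,e)[0],(64,50),6,'top_l.png',proj(p,[e,[.4559,.3485,.095]]))
go(.4559,.3485,.063)
"
```

```text
t 14.42 pos [0.4554 0.346  0.1396] yaw 12.9 tool shift [0.0766 0.0025 0.0017] turn 0.3 F [ 0.4 -0.2 -1.1] w 0.499 q6 0.27 tilt -1.0
```

View pics/side_l.png

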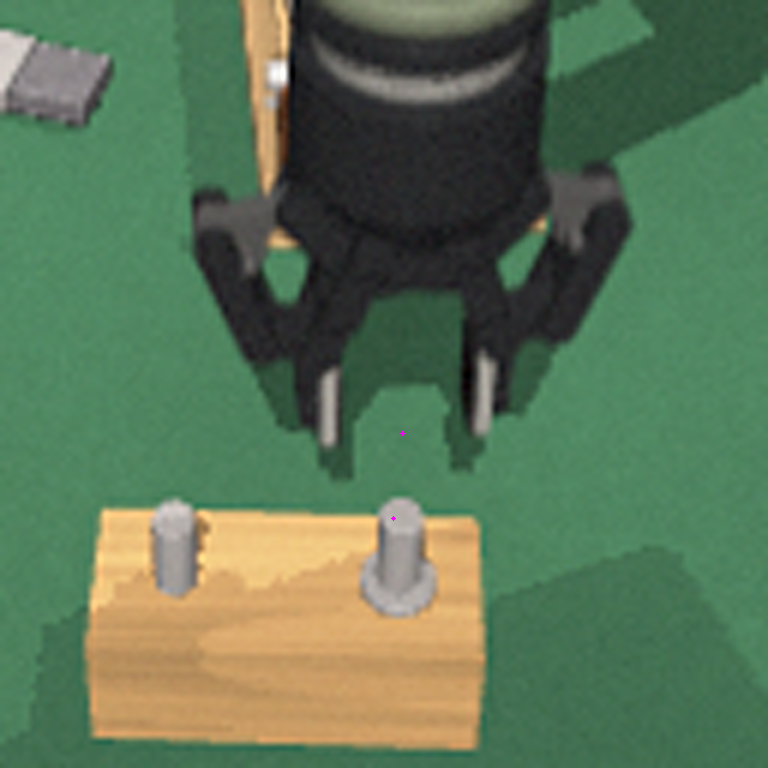

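View pics/top_l.png

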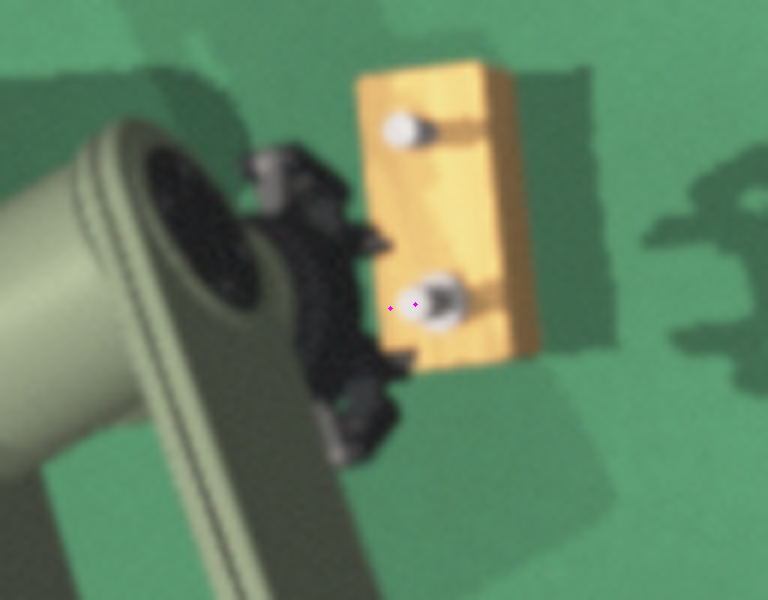

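Request:
arm_command([
  [0.5, 0.02, 0.0025, 0, 0],
  [0.5, 0.04, 0.0025, 0, 0],
  [0.5, 0.06, 0.0025, 0, 0],
  [0.5, 0.072, 0.0025, 0, 0],
  [0.5, 0.077, 0.0025, 0, 0],
])

```text
time: 14.83
ee_pos: [0.4576, 0.3507, 0.0664]
tcp_rot: [-0.08, 0.703, 0.08, 0.703]
ft_force: [0.3, -0.9, 0.6]
grip_width: 0.504
```

```bash
python3 -c "
from h import *
imaging.camera('side');imaging.camera('side')
go(.4559,.3485,.063)
p=imaging.camera('side'); e=status.get_state()['ee_pos'];crop(p,(270,285),(50,50),8,'side_m.png',proj(p,[e,[.4559,.3485,.095]]))
"
```

```text
t 14.93 pos [0.4577 0.3511 0.0669] yaw 13.0 tool shift [ 0.0039 -0.0021 -0.0024] turn 0.4 F [ 0.2  0.4 -0.1] w 0.499 q6 0.28 tilt -1.0
```

View pics/side_m.png

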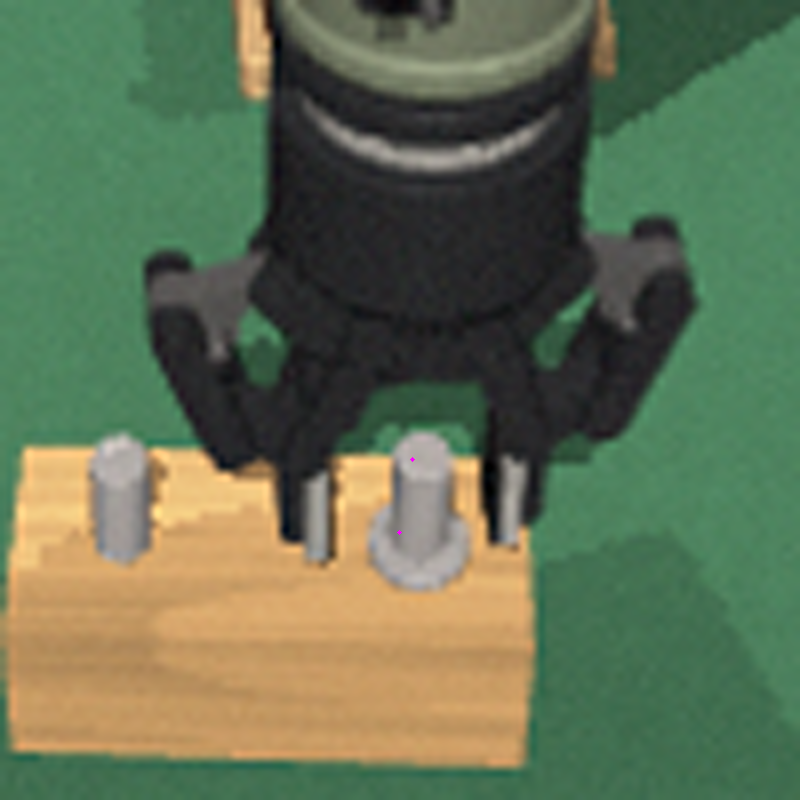

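Request:
arm_command([
  [0.5, 0.003, -0.002, -0.0024, 0],
  [0.5, 0.003, -0.002, -0.0024, 0],
  [0.5, 0.003, -0.002, -0.0024, 0],
  [0.5, 0.003, -0.002, -0.0024, 0],
  [0.5, 0.003, -0.002, -0.0024, 0],
])

```text
time: 15.4
ee_pos: [0.4555, 0.349, 0.0638]
tcp_rot: [-0.08, 0.702, 0.081, 0.703]
ft_force: [0.7, -0.4, -0.3]
grip_width: 0.497
```

```bash
python3 -c "
from h import *
for i in range(4):
  go(.4559,.3485,.063); imaging.camera('top')
"
```

```text
t 15.4 pos [0.4555 0.349  0.0638] yaw 13.1 tool shift [ 0.0008 -0.0006  0.0003] turn 0.5 F [ 0.7 -0.4 -0.3] w 0.497 q6 0.28 tilt -1.0
t 15.45 pos [0.4554 0.349  0.0636] yaw 13.1 tool shift [ 0.0006 -0.0006  0.0004] turn 0.5 F [-0.4 -0.6  0.4] w 0.505 q6 0.28 tilt -1.0
t 15.5 pos [0.4553 0.349  0.0635] yaw 13.1 tool shift [ 0.0005 -0.0006  0.0004] turn 0.5 F [-0.9  0.2  1. ] w 0.496 q6 0.28 tilt -1.0
t 15.55 pos [0.4553 0.349  0.0634] yaw 13.1 tool shift [ 0.0004 -0.0006  0.0005] turn 0.5 F [0.1 0.  0.4] w 0.505 q6 0.28 tilt -1.0
```

Request:
arm_command([
  [1, 0, 0, 0, 0],
  [1, 0, 0, 0, 0],
  [1, 0, 0, 0, 0],
  [1, 0, 0, 0, 0],
  [1, 0, 0, 0, 0],
], squeeze=70)

```text
time: 16.02
ee_pos: [0.4554, 0.349, 0.0634]
tcp_rot: [-0.08, 0.702, 0.08, 0.703]
ft_force: [-1.1, -0.1, 1.4]
grip_width: 0.156
```

Request:
arm_command([
  [1, -0.005, 0, 0, 0],
  [1, -0.02, 0, 0, 0],
  [1, -0.04, 0, 0, 0],
  [1, -0.06, 0, 0, 0],
  [1, -0.08, 0, 0, 0],
])

```text
time: 16.43
ee_pos: [0.4547, 0.3486, 0.1438]
tcp_rot: [-0.081, 0.703, 0.08, 0.702]
ft_force: [0.6, -0.3, -2.0]
grip_width: 0.149
```

```bash
python3 -c "
from h import *
imaging.camera('side')
p=imaging.camera('side'); e=status.get_state()['ee_pos'];crop(p,(270,260),(50,50),8,'side_n.png',proj(p,[e,e+[0,0,-.048]]))
go(.518,-.0946,.20)
"
```

```text
t 16.53 pos [0.4578 0.3504 0.1475] yaw 13.1 tool shift [-0.0539 -0.4469 -0.0416] turn 0.5 F [0.9 0.6 0.3] w 0.152 q6 0.28 tilt -1.0
```

View pics/side_n.png

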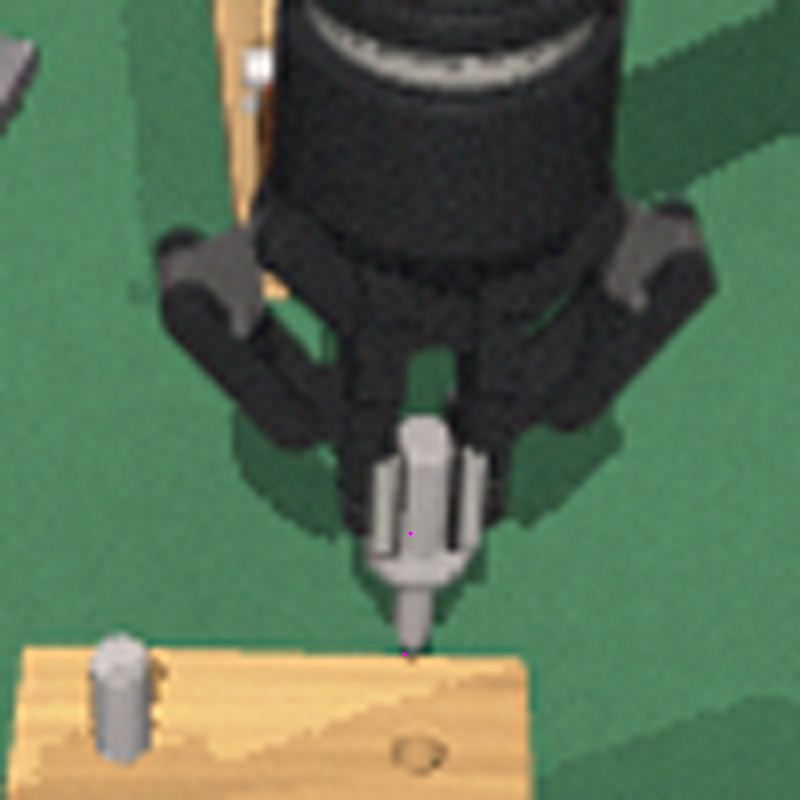

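Request:
arm_command([
  [1, -0.03, -0.03, -0.003, 0],
  [1, -0.05, -0.07, -0.006, 0],
  [1, -0.055, -0.11, -0.01, 0],
  [1, -0.055, -0.15, -0.014, 0],
  [1, -0.055, -0.19, -0.018, 0],
])

```text
time: 16.95
ee_pos: [0.4804, 0.1582, 0.1981]
tcp_rot: [-0.081, 0.702, 0.081, 0.703]
ft_force: [0.0, 0.8, -0.2]
grip_width: 0.148
```

Request:
arm_command([
  [1, 0, -0.04, -0.004, 0],
  [1, 0, -0.08, -0.008, 0],
  [1, 0, -0.12, -0.011, 0],
  [1, 0, -0.16, -0.015, 0],
  [1, 0, -0.2, -0.019, 0],
])

```text
time: 17.37
ee_pos: [0.5064, -0.0411, 0.197]
tcp_rot: [-0.08, 0.703, 0.081, 0.702]
ft_force: [-0.3, 0.1, -1.1]
grip_width: 0.149
```

```bash
python3 -c "
from h import *
go(.518,-.0946,.20)
"
```

```text
t 17.37 pos [ 0.5064 -0.0411  0.197 ] yaw 13.1 tool shift [-0.0031 -0.0547 -0.0007] turn 0.5 F [-0.3  0.1 -1.1] w 0.149 q6 -0.48 tilt -1.0
```

```bash
python3 - <<'E'
from h import *
t=imaging.camera("top")
for f,s,o,g,z in (("top_g.png",6,(181,164),(569,237),.077),("jig_top.png",5,(150,157),(629,233),.077),("top_k.png",5,(150,157),(630,231),.098)):
    a=cv2.cvtColor(cv2.imread("pics/"+f),cv2.COLOR_BGR2GRAY).astype(float); r=14*s//5+2
    y0,x0=g[1]-r,g[0]-r; w=a[y0:y0+2*r+1,x0:x0+2*r+1]; bg=np.percentile(w,80); m=np.clip(bg-w-12,0,None)
    yy,xx=np.mgrid[:w.shape[0],:w.shape[1]]; c=np.array([(m*xx).sum(),(m*yy).sum()])/m.sum()+[x0,y0]
    uv=(c+.5)/s-.5+o; print(f,c.round(1),uv.round(2),onz(t,uv,z).round(4))
go(.518,-.0946,.2)
E
```

```text
top_g.png [569.6 236.5] [275.52 203.  ] [ 0.5186 -0.0951  0.077 ]
jig_top.png [629.4 232.2] [275.49 203.03] [ 0.5185 -0.095   0.077 ]
top_k.png [630.1 231.3] [275.62 202.87] [ 0.5182 -0.0944  0.098 ]
t 17.42 pos [ 0.5078 -0.0489  0.1973] yaw 12.7 tool shift [-0.0024 -0.0469 -0.0001] turn 0.1 F [ 2.1 -5.4 -0.6] w 0.155 q6 -0.48 tilt -1.0
```

Request:
arm_command([
  [1, 0.005, -0.02, 0, 0],
  [1, 0.015, -0.035, 0, 0],
  [1, 0.025, -0.044, 0, 0],
  [1, 0.035, -0.046, 0, 0],
  [1, 0.037, -0.046, 0, 0],
])

```text
time: 17.83
ee_pos: [0.5156, -0.0835, 0.158]
tcp_rot: [-0.079, 0.704, 0.081, 0.701]
ft_force: [-0.5, 0.9, -1.3]
grip_width: 0.149
```

Request:
arm_command([
  [1, 0, 0, 0, 0],
  [1, 0, 0, 0, 0],
  [1, 0, 0, 0, 0],
  [1, 0, 0, 0, 0],
  [1, 0, 0, 0, 0],
])

```text
time: 18.25
ee_pos: [0.5182, -0.0838, 0.162]
tcp_rot: [-0.081, 0.702, 0.081, 0.703]
ft_force: [0.8, -1.6, -0.7]
grip_width: 0.15
```

```bash
python3 -c "
from h import *
p=imaging.camera('side'); e=status.get_state()['ee_pos'];m=proj(p,[e,e+[0,0,-.048],[.5183,-.0943,.098]]);crop(p,m[2],(50,50),8,'side_o.png',m);print(m)
p=imaging.camera('top'); crop(p,(260,205),(64,50),6,'top_o.png')
go(.5183,-.0943,.150)
"
```

```text
[[264.1537894  155.93635644]
 [263.82882252 169.44702652]
 [264.01217989 171.89834854]]
t 18.35 pos [ 0.518  -0.084   0.1618] yaw 13.1 tool shift [ 0.0118 -0.0101 -0.002 ] turn 0.5 F [ 0.4 -0.3 -0.4] w 0.153 q6 -0.55 tilt -1.0
```

View pics/side_o.png

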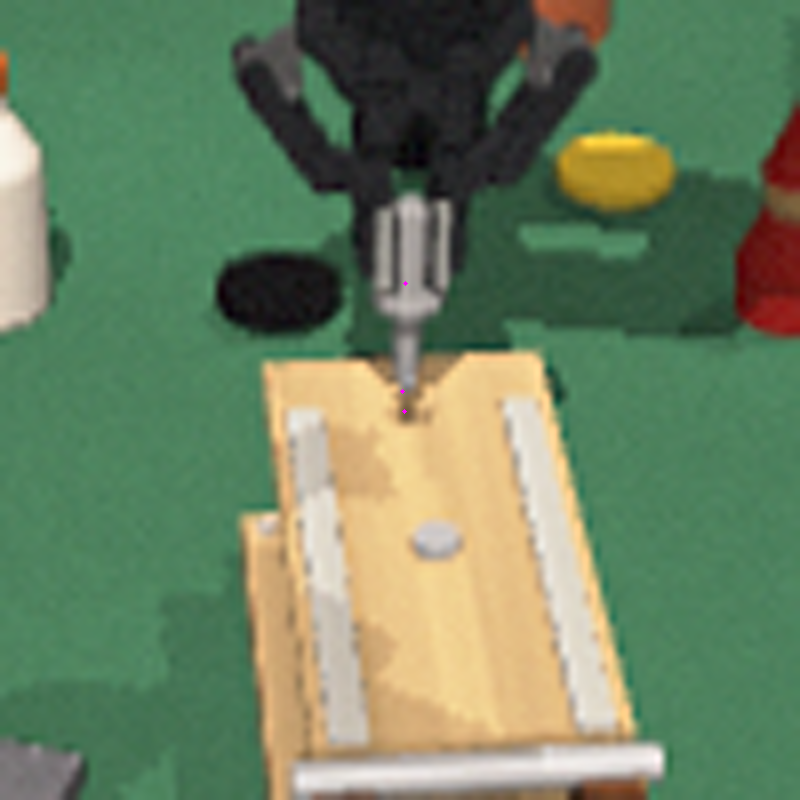

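View pics/top_o.png

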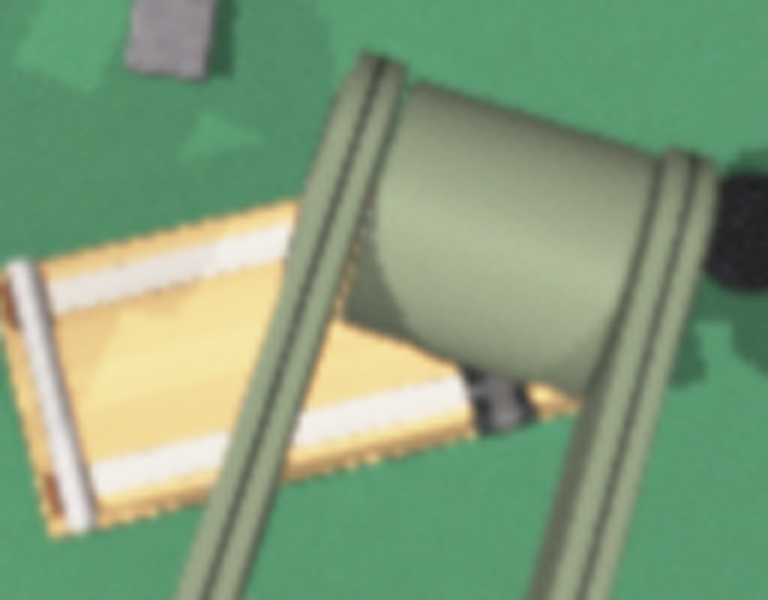

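Request:
arm_command([
  [1, 0, -0.005, -0.001, 0],
  [1, 0, -0.01, -0.002, 0],
  [1, 0, -0.01, -0.002, 0],
  [1, 0, -0.01, -0.002, 0],
  [1, 0, -0.01, -0.002, 0],
])

```text
time: 18.77
ee_pos: [0.518, -0.0946, 0.1612]
tcp_rot: [-0.08, 0.703, 0.08, 0.703]
ft_force: [-0.1, -0.8, -1.9]
grip_width: 0.149
```

```bash
python3 -c "
from h import *
for i in range(3): imaging.camera('top')
p=imaging.camera('side'); e=status.get_state()['ee_pos'];m=proj(p,[e,e+[0,0,-.048],[.5183,-.0943,.098]]);crop(p,m[2],(25,22),16,'side_p.png',m);print(m)
go(.5183,-.0943,.150)
"
```

```text
[[264.55121649 154.33834724]
 [264.21839501 167.78242079]
 [264.01217989 171.89834854]]
t 18.97 pos [ 0.518  -0.0943  0.1612] yaw 13.1 tool shift [ 0.0112 -0.      0.0003] turn 0.5 F [ 0.4  0.4 -0.6] w 0.153 q6 -0.57 tilt -1.0
```

View pics/side_p.png

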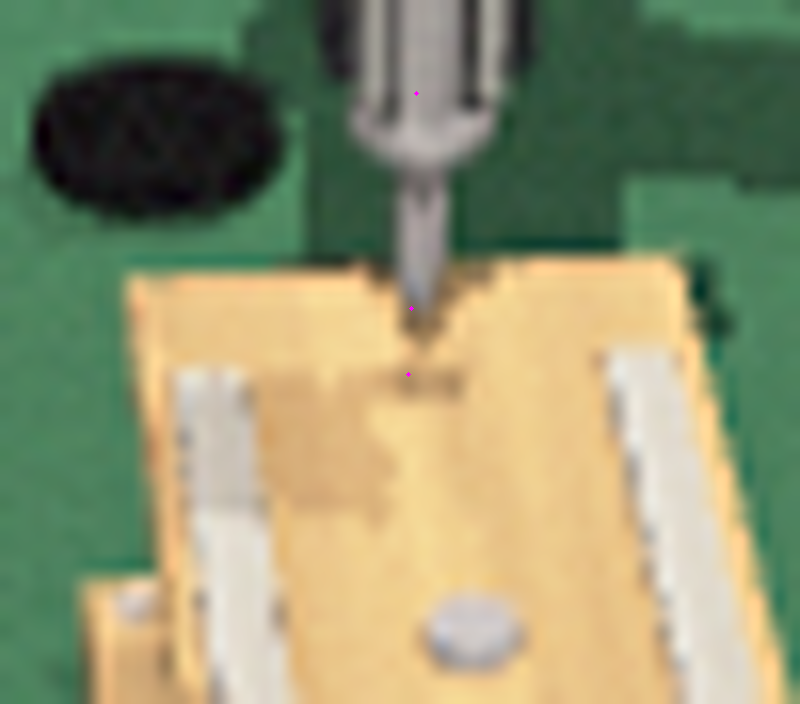

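```bash
python3 -c "
from h import *
p=imaging.camera('side'); 
im=cv2.cvtColor(p['color'],cv2.COLOR_RGB2BGR)[150:182,245:285]
a=cv2.resize(im,None,fx=18,fy=18,interpolation=cv2.INTER_LANCZOS4)
cv2.imwrite('pics/side_q.png',a)
g=cv2.cvtColor(im,cv2.COLOR_BGR2GRAY); print(g[10:30,12:30])
"
```

```text
[[110  64  70  73  74  65  70 103 112 117  64  63  63  72  69  71  71  67]
 [110  69  70  68  72  69  74 135 115 139  65  69  70  69  71  67  69  69]
 [112  70  75  69  70  66  80 150 150 145  62  71  72  68  66  69  71  70]
 [109  66  70  71  70  67  80 150 161 137  62  68  62  69  69  73  70  68]
 [107  62  70  64  71  64  77 153 157 130  60  64  66  60  59  56  59  59]
 [ 89  68  67  65  97  65  79 151 154 128 104 108 115 164 162 190 192 190]
 [191 200 200 200 194 110 116 142 148 119 128 128 146 210 210 212 212 208]
 [212 221 220 220 212 194 181 123 143 110 141 201 200 216 213 205 207 207]
 [207 214 215 214 216 214 206 116 129 131 194 212 213 215 209 206 207 206]
 [201 215 216 215 211 219 209 117 124 136 207 211 209 214 214 207 204 207]
 [205 209 215 214 213 216 215 189 146 196 206 206 210 214 210 204 206 207]
 [203 210 216 215 212 214 211 185 182 202 200 196 206 210 212 208 204 207]
 [183 195 215 194 195 188 170 151 170 158 161 194 209 212 209 209 203 207]
 [177 187 198 188 188 184 177 154 164 163 152 200 204 209 212 208 203 205]
 [181 184 189 188 191 210 210 205 204 194 190 203 205 210 212 208 204 204]
 [180 178 186 187 188 215 217 216 215 204 200 199 201 207 213 207 205 205]
 [183 180 187 187 191 200 217 217 215 207 196 199 201 204 209 208 206 205]
 [182 178 186 189 188 188 200 215 212 205 197 196 201 202 210 208 206 201]
 [179 181 184 189 187 185 190 218 214 206 198 197 200 201 207 207 203 203]
 [178 180 178 188 187 189 208 217 218 209 200 196 200 203 206 208 207 202]]
```

View pics/side_q.png

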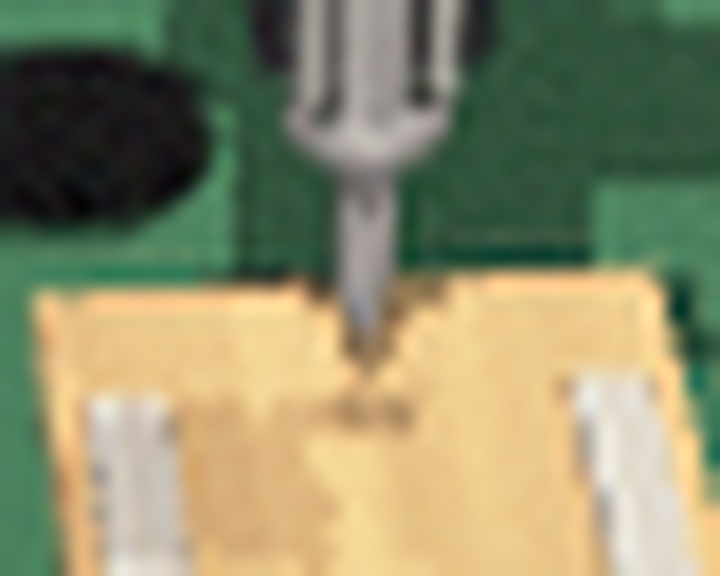

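Request:
arm_command([
  [1, 0.004, 0, 0, 0],
  [1, 0.008, 0, 0, 0],
  [1, 0.011, 0, 0, 0],
  [1, 0.014, 0, 0, 0],
  [1, 0.016, 0, 0, 0],
])

```text
time: 19.43
ee_pos: [0.5177, -0.0943, 0.1445]
tcp_rot: [-0.08, 0.703, 0.081, 0.702]
ft_force: [-0.1, -0.5, -0.1]
grip_width: 0.151
```

```bash
python3 -c "
from h import *
imaging.camera('top')
p=imaging.camera('side'); crop(p,(265,165),(22,18),18,'side_r.png')
go(.5183,-.0943,.150)
"
```

```text
t 19.53 pos [ 0.5176 -0.0942  0.1446] yaw 13.1 tool shift [-0.0054 -0.0002  0.0007] turn 0.5 F [-0.3  0.5 -1.2] w 0.155 q6 -0.57 tilt -1.0
```

View pics/side_r.png

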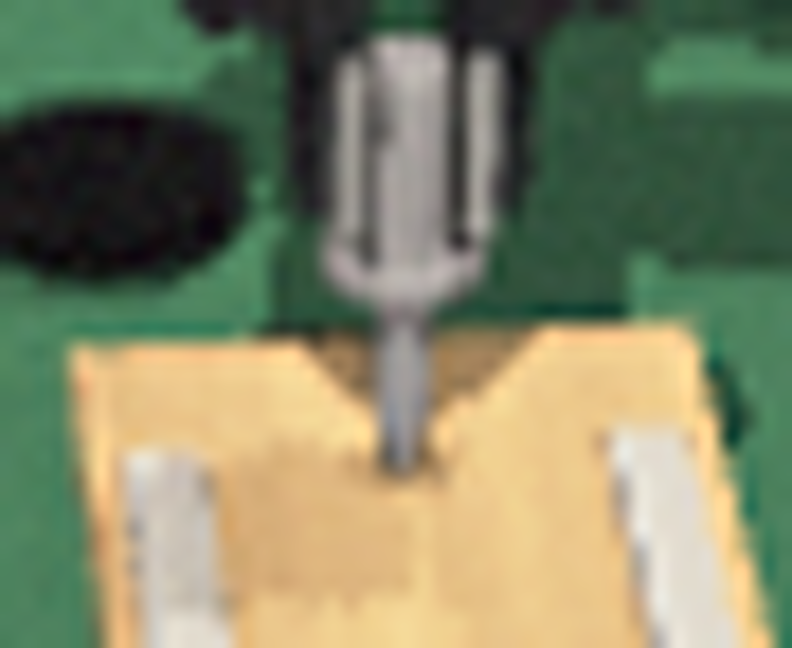

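Request:
arm_command([
  [1, 0.002, 0, 0, 0],
  [1, 0.004, 0, 0, 0],
  [1, 0.006, 0, 0, 0],
  [1, 0.006, 0, 0, 0],
  [1, 0.006, 0, 0, 0],
])

```text
time: 19.95
ee_pos: [0.5179, -0.0944, 0.1391]
tcp_rot: [-0.08, 0.703, 0.08, 0.702]
ft_force: [0.6, 0.3, -0.8]
grip_width: 0.152
```

```bash
python3 -c "
from h import *
p=imaging.camera('side'); crop(p,(265,165),(22,18),18,'side_s.png')
go(.5183,-.0943,.150)
"
```

```text
t 20.0 pos [ 0.518  -0.0944  0.1393] yaw 13.1 tool shift [-0.0107  0.0001  0.0003] turn 0.5 F [-1.1 -0.4 -1.4] w 0.155 q6 -0.57 tilt -1.0
```

View pics/side_s.png

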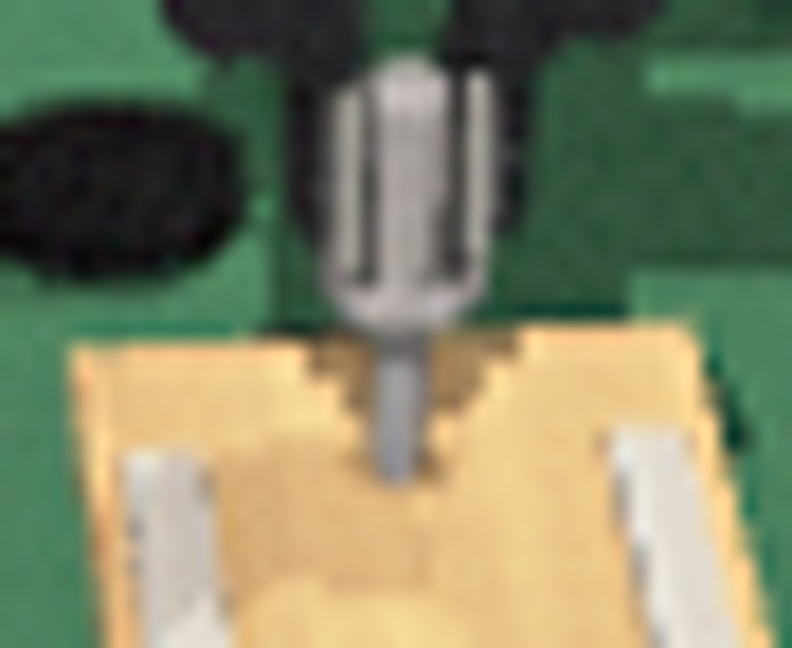

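Request:
arm_command([
  [1, 0.002, 0, -0.0005, 0],
  [1, 0.004, 0, -0.0005, 0],
  [1, 0.006, 0, -0.0005, 0],
  [1, 0.008, 0, -0.0005, 0],
  [1, 0.008, 0, -0.0005, 0],
])

```text
time: 20.42
ee_pos: [0.5171, -0.0944, 0.1306]
tcp_rot: [-0.08, 0.703, 0.081, 0.702]
ft_force: [-0.4, 0.0, -0.8]
grip_width: 0.152
```

```bash
python3 -c "
from h import *
imaging.camera('side')
go(.5183,-.0943,.150)
"
```

```text
t 20.47 pos [ 0.5173 -0.0944  0.1309] yaw 13.1 tool shift [-0.0191 -0.0001  0.001 ] turn 0.5 F [ 0.1  0.4 -0.6] w 0.151 q6 -0.57 tilt -1.0
```

Request:
arm_command([
  [1, 0.002, 0, 0, 0],
  [1, 0.004, 0, 0, 0],
  [1, 0.006, 0, 0, 0],
  [1, 0.008, 0, 0, 0],
  [1, 0.008, 0, 0, 0],
])

```text
time: 20.88
ee_pos: [0.5171, -0.0944, 0.1227]
tcp_rot: [-0.08, 0.703, 0.081, 0.702]
ft_force: [-0.0, -0.3, 0.4]
grip_width: 0.153
```

```bash
python3 -c "
from h import *
imaging.camera('side')
go(.5183,-.0943,.150)
"
```

```text
t 20.93 pos [ 0.5173 -0.0944  0.1229] yaw 13.1 tool shift [-0.0271 -0.0001  0.001 ] turn 0.5 F [-0.3 -0.2 -1.2] w 0.155 q6 -0.57 tilt -1.0
```

Tip is at about 75 mm, so it is entering the block hole with no resistance. I continue down.

Request:
arm_command([
  [1, 0.002, 0, 0, 0],
  [1, 0.004, 0, 0, 0],
  [1, 0.006, 0, 0, 0],
  [1, 0.008, 0, 0, 0],
  [1, 0.009, 0, 0, 0],
])

```text
time: 21.35
ee_pos: [0.5173, -0.0944, 0.1138]
tcp_rot: [-0.08, 0.703, 0.081, 0.702]
ft_force: [0.3, -0.1, -1.8]
grip_width: 0.155
```

```bash
python3 -c "
from h import *
imaging.camera('side')
go(.5183,-.0943,.150)
"
```

```text
t 21.4 pos [ 0.5172 -0.0944  0.1138] yaw 13.1 tool shift [-0.0362 -0.0001  0.001 ] turn 0.5 F [ 0.6  0.5 -0.6] w 0.152 q6 -0.57 tilt -1.0
```

Request:
arm_command([
  [1, 0.002, 0, 0, 0],
  [1, 0.004, 0, 0, 0],
  [1, 0.006, 0, 0, 0],
  [1, 0.008, 0, 0, 0],
  [1, 0.009, 0, 0, 0],
])

```text
time: 21.82
ee_pos: [0.5175, -0.0946, 0.1051]
tcp_rot: [-0.08, 0.703, 0.08, 0.702]
ft_force: [0.5, 0.1, 1.1]
grip_width: 0.155
```

Request:
arm_command([
  [1, 0.001, 0, 0, 0],
  [1, 0.002, 0, 0, 0],
  [1, 0.003, 0, 0, 0],
  [1, 0.003, 0, 0, 0],
  [1, 0.003, 0, 0, 0],
])

```text
time: 22.23
ee_pos: [0.5176, -0.0946, 0.1023]
tcp_rot: [-0.081, 0.702, 0.08, 0.703]
ft_force: [-1.5, -0.3, 0.8]
grip_width: 0.15
```

```bash
python3 -c "
from h import *
imaging.camera('top')
p=imaging.camera('side'); crop(p,(265,170),(30,25),16,'side_t.png')
go(.5183,-.0943,.150)
"
```

```text
t 22.33 pos [ 0.5176 -0.0946  0.1023] yaw 13.1 tool shift [-0.0477  0.0001  0.0007] turn 0.5 F [-0.8 -0.5  1.2] w 0.151 q6 -0.57 tilt -1.0
```

View pics/side_t.png

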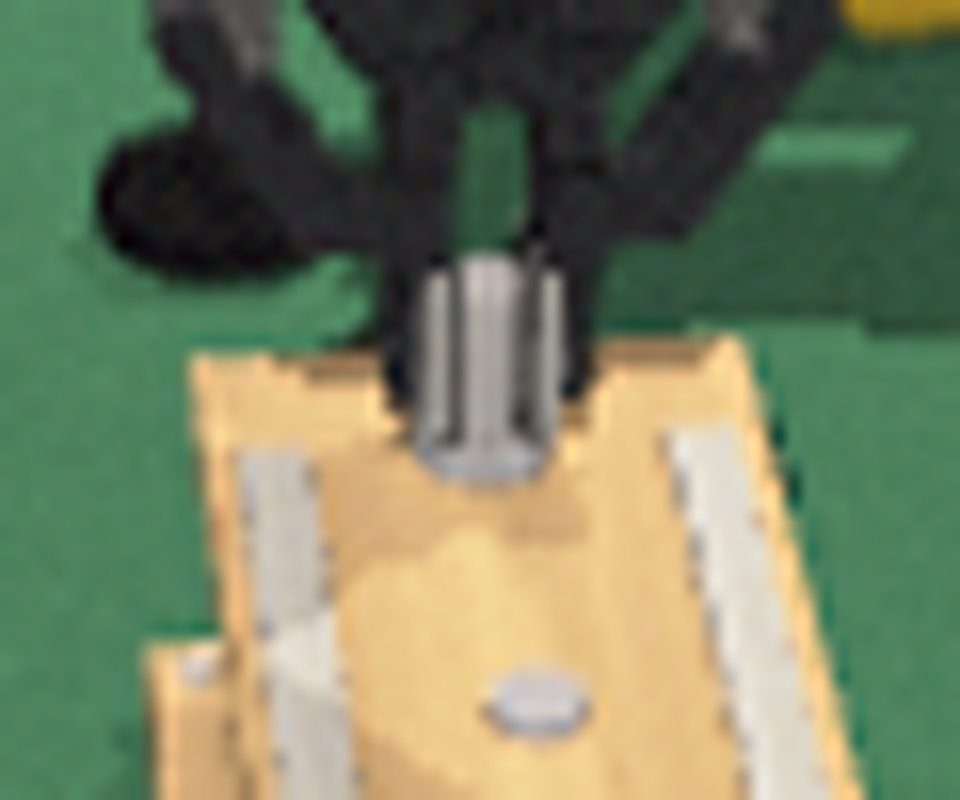

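Request:
arm_command([
  [1, 0.001, 0, 0, 0],
  [1, 0.002, 0, 0, 0],
  [1, 0.003, 0, 0, 0],
  [1, 0.003, 0, 0, 0],
  [1, 0.003, 0, 0, 0],
])

```text
time: 22.75
ee_pos: [0.5177, -0.0947, 0.0993]
tcp_rot: [-0.081, 0.702, 0.08, 0.703]
ft_force: [-0.6, -0.5, 0.1]
grip_width: 0.155
```

Request:
arm_command([
  [1, 0.001, 0, 0, 0],
  [1, 0.001, 0, 0, 0],
  [1, 0.002, 0, 0, 0],
  [1, 0.002, 0, 0, 0],
  [1, 0.002, 0, 0, 0],
])

```text
time: 23.17
ee_pos: [0.5177, -0.0948, 0.0983]
tcp_rot: [-0.081, 0.702, 0.08, 0.703]
ft_force: [-2.9, -0.5, 8.4]
grip_width: 0.152
```

Request:
arm_command([
  [1, 0.0005, 0, 0, 0],
  [1, 0.001, 0, 0, 0],
  [1, 0.001, 0, 0, 0],
  [1, 0.001, 0, 0, 0],
  [1, 0.001, 0, 0, 0],
])

```text
time: 23.58
ee_pos: [0.5178, -0.0948, 0.0983]
tcp_rot: [-0.081, 0.702, 0.08, 0.703]
ft_force: [-4.9, -0.4, 12.6]
grip_width: 0.155
```

```bash
python3 -c "
from h import *
for i in range(3):
  go(.5183,-.0943,.098)
  p=imaging.camera('side')
crop(p,(265,195),(35,50),8,'side_u.png')
p=imaging.camera('top'); crop(p,(245,205),(64,50),6,'top_u.png')
"
```

```text
t 23.58 pos [ 0.5178 -0.0948  0.0983] yaw 13.1 tool shift [0.0003 0.0004 0.0006] turn 0.5 F [-4.9 -0.4 12.6] w 0.155 q6 -0.57 tilt -1.0
t 23.63 pos [ 0.5178 -0.0948  0.0983] yaw 13.1 tool shift [0.0003 0.0004 0.0006] turn 0.5 F [-5.6 -1.4 12.9] w 0.152 q6 -0.57 tilt -1.0
t 23.68 pos [ 0.5178 -0.0948  0.0982] yaw 13.1 tool shift [0.0002 0.0004 0.0006] turn 0.5 F [-5.2 -0.2 13.6] w 0.151 q6 -0.57 tilt -1.0
```

View pics/side_u.png

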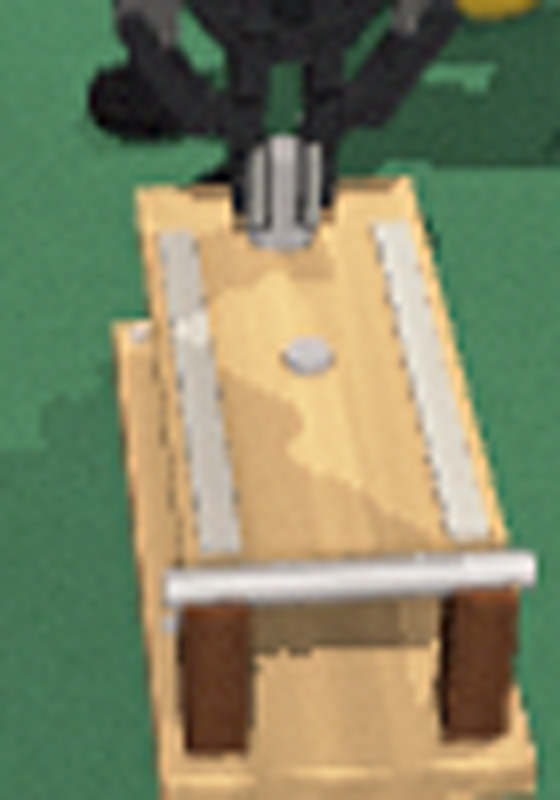

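Request:
arm_command([
  [1, 0.0005, 0, -0.0005, 0],
  [1, 0.0005, 0, -0.001, 0],
  [1, 0.0005, 0, -0.001, 0],
  [1, 0.0005, 0, -0.001, 0],
  [1, 0.0005, 0, -0.001, 0],
])

```text
time: 24.2
ee_pos: [0.5178, -0.0948, 0.0983]
tcp_rot: [-0.081, 0.702, 0.08, 0.703]
ft_force: [-4.1, 0.7, 12.3]
grip_width: 0.153
```

```bash
python3 -c "
from h import *
for i in range(3):
  go(.5183,-.0943,.098)
  p=imaging.camera('side')
crop(p,(265,170),(25,25),16,'side_v.png')
print(status.get_state()['ft_torque'])
"
```

```text
t 24.2 pos [ 0.5178 -0.0948  0.0983] yaw 13.1 tool shift [0.0003 0.0004 0.0006] turn 0.5 F [-4.1  0.7 12.3] w 0.153 q6 -0.57 tilt -1.0
t 24.25 pos [ 0.5178 -0.0948  0.0983] yaw 13.1 tool shift [0.0003 0.0004 0.0006] turn 0.5 F [-4.   2.2 14.1] w 0.155 q6 -0.57 tilt -1.0
t 24.3 pos [ 0.5177 -0.0948  0.0982] yaw 13.1 tool shift [0.0002 0.0004 0.0007] turn 0.5 F [-3.7  0.8 14.4] w 0.156 q6 -0.57 tilt -1.0
[ 0.14219871  0.73989261 -0.00385786]
```

View pics/side_v.png

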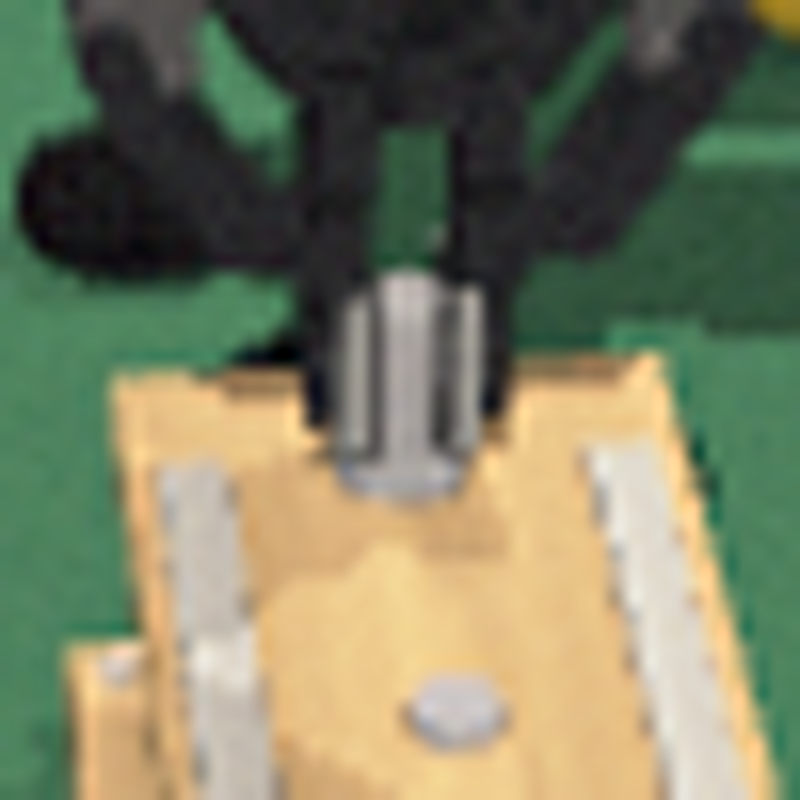

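View pics/top_u.png

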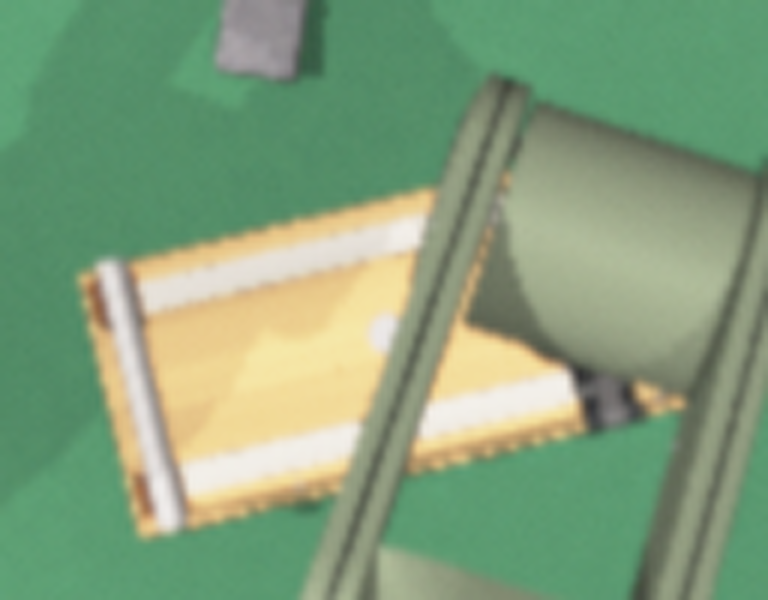

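```bash
python3 -c "
from h import *
go(.5183,-.0943,.098); print(workorder.sign_off())
go(.5183,-.0943,.098)"
```

```text
t 24.35 pos [ 0.5178 -0.0948  0.0983] yaw 13.1 tool shift [0.0003 0.0004 0.0006] turn 0.5 F [-2.9  0.5 14. ] w 0.152 q6 -0.57 tilt -1.0
the job is handed in; nothing more can be done
None
the job is handed in; nothing more can be done
```

The job was handed in at 24.35 s with the gripper still on the collared pin, pressing it down at about 14 N. `sign_off` gave no verdict. I picked the wooden cap out from the two black discs and the yellow one and set it plug down on the cup. Then I let it go, swung the upper half shut, and put the pin through both holes.

**Cap:** it met the cup at the expected seated height (TCP 49 mm). In the top view its centre was about 1 mm from the cup's. Once the lid shut over it I could not see it again.

**Lid:** the side view shows its free edge dropping about 2.3 px (about 8 mm) as I pressed, the amount it stood ajar. The TCP then stopped hard at 98.3 mm, where the pin's measured grip predicts the collar sits on the shut lid, with the tip about 27 mm below the block top.

**Checks that disagreed:**
- A sideways force of 3–5 N stayed on the pin, probably because it leans on the hole wall; a 1 mm correction barely reduced it.
- The pin looked about 2° tilted in the gripper, against a limit of about 5.7°.
- While closing the lid I felt almost no force until the hard stop, where 4–5 N was described.
- The side camera read positions about 3 mm off in x from the top camera, so I relied on the top camera.

I saw no bystander move, though I did not re-measure their positions at the end.

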